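# Make up two carving-tool handle kits

### The job

Make up the two handle kits from the stock on the bench: the red-lined tray gets the dark handle, the brass ferrule and the ivory end knob, and the blue-lined tray gets the pale handle and the steel ferrule. Each handle lies flat in its tray's long bay; each ferrule and the knob stands upright, as found, in a square bay of its own. Set the parts down rather than dropping them, and leave the glue jar, the screwdriver and the blue cup alone.

Things in the scene. Friction and masses are not known exactly. Their poses are not given: they have to be found in the camera images.
- dark_handle: Dark brown wooden handle: square blank 80 x 28 x 28 mm with a round tenon 16 mm across, 18 mm long at one end (98 mm overall), about 60 g, lying flat. Origin at the middle of its overall length, on its long axis, 14 mm above what it lies on; x along it towards the tenon; the square part runs from x = -49 to +31 mm. Grip it across the 28 mm sides.
- pale_handle: Pale wooden handle: square blank 80 x 28 x 28 mm with a round tenon 16 mm across, 18 mm long at one end (98 mm overall), about 60 g, lying flat. Origin at the middle of its overall length, on its long axis, 14 mm above what it lies on; x along it towards the tenon; the square part runs from x = -49 to +31 mm. Grip it across the 28 mm sides.
- brass_ferrule: Yellow brass ferrule: a short tube, 34 mm outside diameter, 23 mm bore, 28 mm tall, about 70 g, standing on end. Origin at the centre of its underside, z up its axis. Grip it across the outside.
- steel_ferrule: Grey steel ferrule: a short tube, 34 mm outside diameter, 23 mm bore, 28 mm tall, about 70 g, standing on end. Origin at the centre of its underside, z up its axis. Grip it across the outside.
- end_knob: Ivory-coloured end knob, round, 32 mm tall, about 30 g, standing on its flat 28 mm wide foot; its head has straight sides 34 mm across from 9 to 24 mm height and a domed top. Origin at the centre of its underside, z up its axis. Grip it across the head.
- red_tray: Red-lined wooden kit tray fixed to the bench, 150 (x) by 162 (y) mm, origin at the centre of its underside. Walls 6 mm thick, tops 16 mm above the bench; floor 6 mm above it. Long bay: centre x = +36, y = 0, inside 66 (x) by 150 (y) mm. Two square bays: centres x = -36, y = +39 and x = -36, y = -39, inside 66 (x) by 72 (y) mm. Its floor is red.
- blue_tray: Blue-lined wooden kit tray fixed to the bench, 150 (x) by 162 (y) mm, origin at the centre of its underside. Walls 6 mm thick, tops 16 mm above the bench; floor 6 mm above it. Long bay: centre x = +36, y = 0, inside 66 (x) by 150 (y) mm. Two square bays: centres x = -36, y = +39 and x = -36, y = -39, inside 66 (x) by 72 (y) mm. Its floor is blue.
- glue_jar: Bystander: glue jar with yellow cap, 52 mm across, 65 mm tall, beyond the stock. Origin at the centre of its underside. Leave alone.
- screwdriver: Bystander: screwdriver with orange handle lying crosswise on the bench beyond the stock, about 200 mm long, lower than 35 mm. Origin below its middle. Leave alone.
- pin_cup: Bystander: blue ceramic cup, 60 mm across the rim, 50 mm tall, beyond the stock. Origin at the centre of its underside. Leave alone.
Not all that is in view belongs to the job. What is shaped like the steel_ferrule but purple is not meant.

How it is judged:
At the end, for the whole second after the job is handed in: Handles level in their trays' long bays (within 20 mm across, 30 mm along); brass ferrule and knob upright (0.12 rad), one in each red square bay, either way round; steel ferrule upright in a blue one (within 18 and 21 mm); all within 3 mm of floor height, released, at rest (x of dark_handle in the frame of red_tray between 0.016 and 0.056 m and y of dark_handle in the frame of red_tray between -0.03 and 0.03 m and z of dark_handle in the frame of red_tray between 0.017 and 0.023 m and angle between dark_handle's own x axis and vertical between 1.47 and 1.67 rad and x of pale_handle in the frame of blue_tray between 0.016 and 0.056 m and y of pale_handle in the frame of blue_tray between -0.03 and 0.03 m and z of pale_handle in the frame of blue_tray between 0.017 and 0.023 m and angle between pale_handle's own x axis and vertical between 1.47 and 1.67 rad and ((((x of brass_ferrule in the frame of red_tray between -0.054 and -0.018 m and y of brass_ferrule in the frame of red_tray between 0.018 and 0.06 m and z of brass_ferrule in the frame of red_tray between 0.003 and 0.009 m) and angle between brass_ferrule's own z axis and vertical below 0.12 rad) and ((x of end_knob in the frame of red_tray between -0.054 and -0.018 m and y of end_knob in the frame of red_tray between -0.06 and -0.018 m and z of end_knob in the frame of red_tray between 0.003 and 0.009 m) and angle between end_knob's own z axis and vertical below 0.12 rad)) or (((x of brass_ferrule in the frame of red_tray between -0.054 and -0.018 m and y of brass_ferrule in the frame of red_tray between -0.06 and -0.018 m and z of brass_ferrule in the frame of red_tray between 0.003 and 0.009 m) and angle between brass_ferrule's own z axis and vertical below 0.12 rad) and ((x of end_knob in the frame of red_tray between -0.054 and -0.018 m and y of end_knob in the frame of red_tray between 0.018 and 0.06 m and z of end_knob in the frame of red_tray between 0.003 and 0.009 m) and angle between end_knob's own z axis and vertical below 0.12 rad))) and (((x of steel_ferrule in the frame of blue_tray between -0.054 and -0.018 m and y of steel_ferrule in the frame of blue_tray between 0.018 and 0.06 m and z of steel_ferrule in the frame of blue_tray between 0.003 and 0.009 m) and angle between steel_ferrule's own z axis and vertical below 0.12 rad) or ((x of steel_ferrule in the frame of blue_tray between -0.054 and -0.018 m and y of steel_ferrule in the frame of blue_tray between -0.06 and -0.018 m and z of steel_ferrule in the frame of blue_tray between 0.003 and 0.009 m) and angle between steel_ferrule's own z axis and vertical below 0.12 rad)) and linear speed of each of dark_handle, pale_handle, brass_ferrule, steel_ferrule, end_knob below 0.02 m/s and angular speed of each of dark_handle, pale_handle, brass_ferrule, steel_ferrule, end_knob below 0.2 rad/s and contact force between each of dark_handle, pale_handle, brass_ferrule, steel_ferrule, end_knob and the fingers below 0.05 N); the robot touches nothing.
It fails at once if the glue jar, the screwdriver or the blue cup is disturbed (moved more than 15 mm) (distance of any of glue_jar, screwdriver, pin_cup from where it was at the start of the episode above 0.015 m).
It fails at once if a part is dropped (falls free faster than 0.7 m/s, about 25 mm) ((linear speed of dark_handle above 0.7 m/s and contact force between dark_handle and the fingers below 0.01 N) or (linear speed of pale_handle above 0.7 m/s and contact force between pale_handle and the fingers below 0.01 N) or (linear speed of brass_ferrule above 0.7 m/s and contact force between brass_ferrule and the fingers below 0.01 N) or (linear speed of steel_ferrule above 0.7 m/s and contact force between steel_ferrule and the fingers below 0.01 N) or (linear speed of end_knob above 0.7 m/s and contact force between end_knob and the fingers below 0.01 N)).
It also fails if it takes over 120 s, if anything falls off the work surface, if the arm or the gripper's body presses on something with over 40 N, if the wrist force passes 120 N, or if a joint passes its speed limit or range.

### The arm

A 7-joint arm with a two-finger parallel gripper is mounted at the origin on the work surface. World frame = base frame: x ahead of the robot, y to its left, z up, the work surface at z = 0. Lengths are in m, angles in rad, forces in N, time in s.
With the tool pointing down it reaches from about 0.425 to 1.025 m from the base axis. Payload 9.4 kg.
Tool frame: the origin (TCP) lies midway between the tips of the shut fingers; the grasp point (between the pads) lies behind it (bot.hold_point_z is the z of the grasp point in the tool frame, in m); z points along the fingers, x is the direction in which the jaws open and shut, and the axes are right-handed (so a half turn about z gives the same grasp; the last joint's range is limited). The gripper opens to 85 mm and grips with 20 to 120 N. Pads are 22 mm wide; open, the fingers measure 114 mm over their backs; the gripper's body (76 mm by 85 mm) begins 54 mm behind the grasp point. The pads swing forward as they close: fully open they stand 13 mm farther back than shut.
Start: joints at [-1.23, 0.599, -0.003, 1.599, 0.002, 0.943, -0.08], TCP at [0.294, 0.663, 0.202] pointing down, gripper open.
Joint ranges: [-2.57, 2.57], [-0.35, 1.97], [-1.29, 1.29], [0.11, 2.56], [-1.05, 4.19], [0.11, 1.86], [-2.63, 2.63]. Speed limits (rad/s): [2.22, 2.22, 3.01, 3.01, 3.14, 3.14, 3.14].

### API

Orientations are given as a rotation vector (axis times angle).
In Python, from rig import bot gives the robot as it stands.
- The arm moves only by the tool send_rows, never from a script. Its argument "rows" is a list of rows, each an object of numbers: "dx", "dy", "dz": the shift along the tool's x, y, z in mm; "wx", "wy", "wz": the turn, a rotation vector about the tool's x, y, z in rad. A call has 1 to 20 rows; each row shifts and turns the commanded pose from where the row before left it, along the tool's axes as they then stand; what a row does not reach is not made up. A row lasts 1/8 s, in which the tool goes at most 62.5 mm and 10.7 degrees, less where a joint would pass 70% of its speed; a pose out of reach is approached as far as the arm can. A call with a gripper value outside its range is refused whole. "hand" is the opening, from 0 (shut) to 1 (fully open), set as the call begins (left out, the last holds). The fingers move at their own pace and stop on an object; the grip force is fixed at half the most. Time passes only in rows, so rows that do not move let the fingers close. It gives the time, the measured TCP pose, the force and the opening at its end, in the units of the state.
- bot.get_state(): the state, without advancing time (a new reading comes with each control period).
- bot.read_camera(name): name is "scene" or "side" or "wrist"; returns the picture (420x560x3 uint8, blue, green, red); there is no depth.
- bot.calibration(name): a dict with "fx", "fy", "cx", "cy" (pixels), "eye" and "attitude" of the camera in the world; the wrist camera has in their place "mount" (4x4, takes a point from camera to tool coordinates, whose origin is the TCP and whose axes are the tool frame's). Camera axes: x right, y up, looking along -z (the intrinsics and any distortion apply to the point x, -y, -z); pixel columns grow to the right and rows downward; lengths in m; the calibration is good to about 2 mm. A picture is of the moment at which its call begins: read the wrist's pose just before it. calibration takes no time and is no camera call.
- bot.close_job(): hands the job in, once; it reports no verdict.
The state is a dict: "t": time; "qpos": joint angles; "dq": joint speeds; "joint_efforts": joint torques, N m; "ee_pos": TCP position; "ee_rot": TCP orientation; "contact_force": force on the tool from outside, world axes, zero at the start; "torque": the same for the moment, N m; "width": finger opening in m.
Only numpy, scipy, OpenCV 4.12 (cv2) and the standard library are available. Lean on these libraries where they do the work, as an engineer would, in place of code of your own. Each camera call takes 0.05 s, during which the arm holds its last target.

## Working session

There is one attempt and no reset: what is moved stays moved. The work goes in short steps, Python scripts to look and compute and a tool call to move; the robot and the scene stay as the last step left them, time stands still between calls to the robot, and variables do not carry over. Pictures are saved under pics/ and viewed, and the job is handed in when it is done.

Besides the shell and the picture viewer there is one more tool, called after "Emit:" by a JSON object that holds its "method" and its "body", one argument or row to a line. send_rows: Moves the arm, as the interface text tells. Its arguments: {"type":"object","properties":{"rows":{"type":"array"},"hand":{"type":"number"}},"required":["rows"]}

```bash
ls; mkdir -p pics; python3 - <<'E'
from rig import bot
import cv2
print(bot.get_state()); print(bot.hold_point_z)
for n in ["scene","side","wrist"]:
    print(n,bot.calibration(n))
    cv2.imwrite(f"pics/{n}0.png",bot.read_camera(n))
E
```

```text
pics
{'t': 0.0, 'qpos': array([-1.22970386,  0.6001496 , -0.0025349 ,  1.60015716,  0.00177964,
        0.94288622, -0.07979877]), 'dq': array([-6.20483141e-04,  3.82905724e-04,  3.60215863e-04,  1.56996255e-03,
        2.97054680e-04, -3.43287130e-05, -1.51387900e-04]), 'joint_efforts': array([ 8.76699651e-04, -7.76485062e+01,  1.56458214e+00, -2.58010286e+01,
        1.22599985e-02,  9.13295313e-03, -1.60326033e-05]), 'ee_pos': array([0.29396812, 0.66214573, 0.20108969]), 'ee_rot': array([ 2.63297367e+00,  1.71198414e+00, -1.98151410e-03]), 'contact_force': array([ 0.60443042, -0.34688937, -0.34502554]), 'torque': array([ 0.05376869, -0.00017137, -0.03437748]), 'width': 0.08534183104804273}
-0.0187
scene {'fx': 388.0210596938678, 'fy': 388.0210596938678, 'cx': 277.8362798885618, 'cy': 213.29269123948438, 'eye': array([1.15754663, 0.29385579, 0.61853982]), 'attitude': array([0.48317752, 0.85402567, 1.96358864])}
side {'fx': 404.73800400882084, 'fy': 404.73800400882084, 'cx': 280.4570829475976, 'cy': 210.29469785583413, 'eye': array([ 0.38165203, -0.57742615,  0.58193206]), 'attitude': array([ 0.846603  , -0.18732557, -0.376163  ])}
wrist {'fx': 360.81755125736686, 'fy': 360.81755125736686, 'cx': 285.3096575568192, 'cy': 208.51324956780664, 'mount': array([[ 9.99998903e-01,  1.56451103e-05,  1.48127391e-03,
         3.07316159e-04],
       [ 4.15035238e-04, -9.62855149e-01, -2.70018128e-01,
        -6.91530911e-02],
       [ 1.42202775e-03,  2.70018446e-01, -9.62854099e-01,
        -1.70674762e-01],
       [ 0.00000000e+00,  0.00000000e+00,  0.00000000e+00,
         1.00000000e+00]])}
```

View pics/scene0.png

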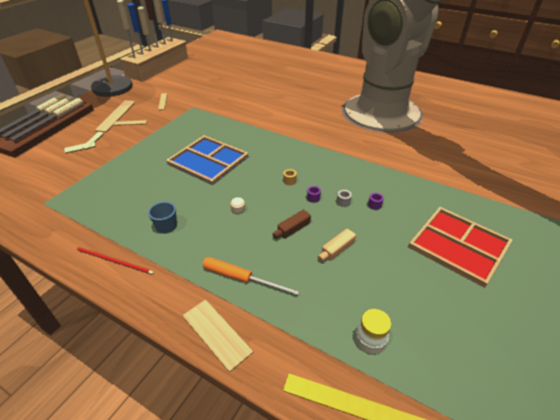

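View pics/side0.png

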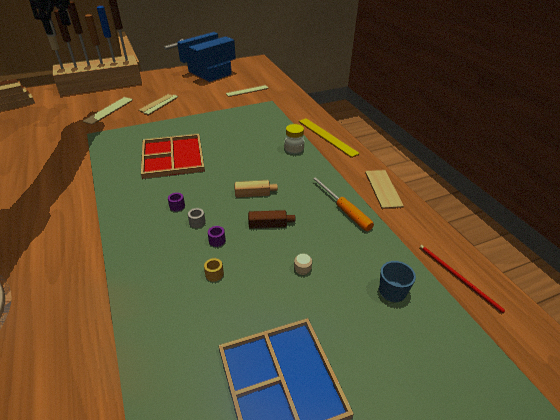

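View pics/wrist0.png

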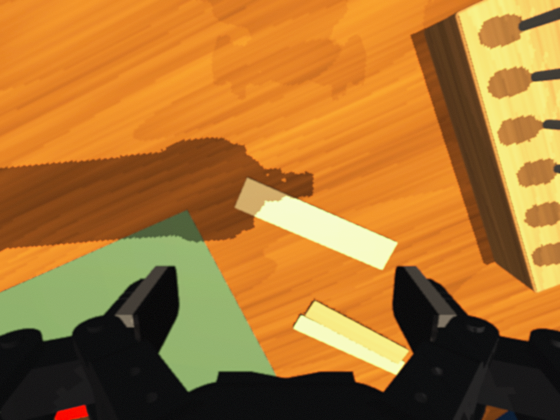

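```bash
cat > h.py <<'E'
import numpy as np, cv2
from scipy.spatial.transform import Rotation as R
from rig import bot
def cam(n):
    c=bot.calibration(n); K=(c['fx'],c['fy'],c['cx'],c['cy'])
    if n=='wrist':
        s=bot.get_state(); T=np.eye(4); T[:3,:3]=R.from_rotvec(s['ee_rot']).as_matrix(); T[:3,3]=s['ee_pos']
        M=T@c['mount']; return K,M[:3,3],M[:3,:3]
    return K,np.array(c['eye']),R.from_rotvec(c['attitude']).as_matrix()
def ray(C,u,v):
    K,e,A=C; d=A@np.array([(u-K[2])/K[0],-(v-K[3])/K[1],-1]); return e,d/np.linalg.norm(d)
def plane(C,u,v,z):
    e,d=ray(C,u,v); return e+d*(z-e[2])/d[2]
def tri(rays):
    A=np.zeros((3,3));b=np.zeros(3)
    for e,d in rays:
        P=np.eye(3)-np.outer(d,d);A+=P;b+=P@e
    p=np.linalg.solve(A,b); return p,[np.linalg.norm((np.eye(3)-np.outer(d,d))@(p-e)) for e,d in rays]
def proj(C,p):
    K,e,A=C; q=A.T@(np.asarray(p)-e); return K[2]+K[0]*q[0]/-q[2],K[3]-K[1]*q[1]/-q[2]
E
python3 - <<'E'
import cv2
from h import *
for n,box in [("scene",(150,120,400,180)),("side",(130,120,300,180))]:
    im=cv2.imread(f"pics/{n}0.png"); x,y,w,h=box
    hsv=cv2.cvtColor(im,cv2.COLOR_BGR2HSV)
    cv2.imwrite(f"pics/{n}0z.png",cv2.resize(im[y:y+h,x:x+w],None,fx=2,fy=2,interpolation=cv2.INTER_CUBIC))
    pts={"scene":dict(brass=(290,181),steel=(344,203),knob=(237,204),dark=(292,224),pale=(338,245),blue=(190,160),red=(450,250),mat=(300,150),rim=(236,160),pur=(314,196)),
     "side":dict(brass=(214,275),steel=(196,222),knob=(303,262),dark=(268,220),pale=(255,188),blue=(300,360),red=(190,150),mat=(150,300),rim=(172,160),pur=(217,240))}[n]
    for k,(u,v) in pts.items(): print(n,k,hsv[v,u])
E
```

```text
scene brass [ 17 159 114]
scene steel [18 34 90]
scene knob [ 35  29 228]
scene dark [ 10 151 130]
scene pale [ 27  97 226]
scene blue [108 183 201]
scene red [  1 202 223]
scene mat [ 46  70 149]
scene rim [ 17  78 208]
scene pur [145 133  67]
side brass [ 20 203  74]
side steel [22 48 59]
side knob [ 45  44 192]
side dark [ 18 255  24]
side pale [ 14 152 114]
side blue [107 197 155]
side red [  1 242 178]
side mat [ 43  86 110]
side rim [ 21 134 177]
side pur [143 185  44]
```

View pics/scene0z.png

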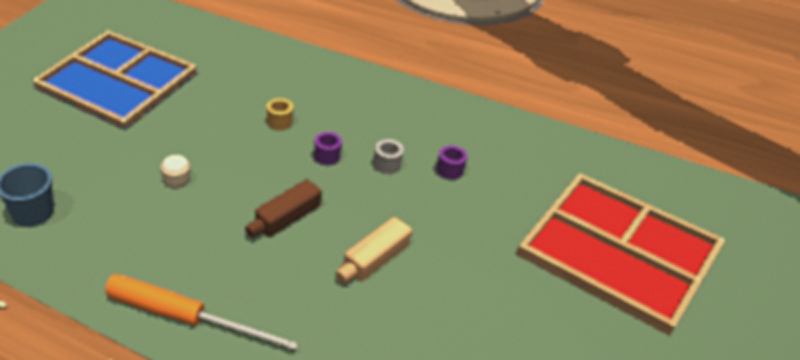

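View pics/side0z.png

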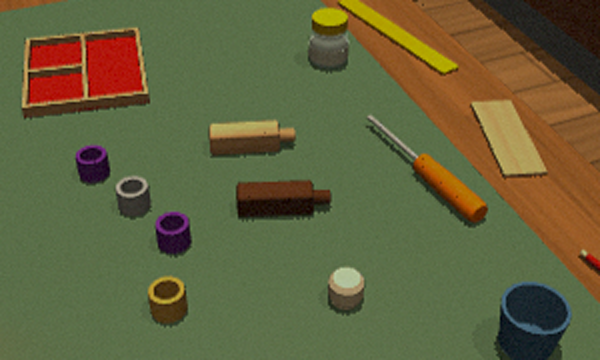

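```bash
cat > meas.py <<'E'
from h import *
seeds={"scene":dict(brass=(290,180),steel=(344,201),knob=(237,206),dark=(292,224),pale=(338,245),blue=(206,158),red=(460,245)),
     "side":dict(brass=(214,275),steel=(196,222),knob=(303,265),dark=(268,220),pale=(255,188),blue=(260,370),red=(172,155))}
zc=dict(brass=.014,steel=.014,knob=.016,dark=.014,pale=.014)
masks={}
for n in seeds:
    im=cv2.imread(f"pics/{n}0.png"); hsv=cv2.cvtColor(im,cv2.COLOR_BGR2HSV).astype(int)
    mat=(abs(hsv[...,0]-45)<=12)&(hsv[...,1]>50)&(hsv[...,1]<130)
    # colour ratio distinguishing shadow (mat hue) from things
    m=cv2.morphologyEx((~mat).astype(np.uint8),cv2.MORPH_OPEN,np.ones((2,2)))
    nl,lab,st,ce=cv2.connectedComponentsWithStats(m,connectivity=4)
    masks[n]=(lab,{})
    vis=im.copy()
    for k,(u,v) in seeds[n].items():
        w=lab[v-3:v+4,u-3:u+4]; ids=w[w>0]
        if len(ids)==0: print(n,k,'none');continue
        i=np.bincount(ids).argmax(); mm=(lab==i).astype(np.uint8)
        c=max(cv2.findContours(mm,cv2.RETR_EXTERNAL,cv2.CHAIN_APPROX_NONE)[0],key=cv2.contourArea)
        cv2.drawContours(vis,[c],-1,(0,255,255),1)
        M=cv2.moments(c); masks[n][1][k]=(M['m10']/M['m00'],M['m01']/M['m00'],c)
        print(n,k,st[i],np.round(masks[n][1][k][:2],1))
    cv2.imwrite(f"pics/{n}_m.png",cv2.resize(vis[100:420,100:530],None,fx=1.8,fy=1.8))
S,D=cam("scene"),cam("side")
for k in zc:
    try:
        a=masks["scene"][1][k];b=masks["side"][1][k]
        p,e=tri([ray(S,*a[:2]),ray(D,*b[:2])])
        print(k,"tri",np.round(p*1e3,1),"miss",np.round(np.array(e)*1e3,1),"scene",np.round(plane(S,*a[:2],zc[k])*1e3,1)[:2],"side",np.round(plane(D,*b[:2],zc[k])*1e3,1)[:2])
    except Exception as ex: print(k,ex)
for k in("blue","red"):
    for n,C in(("scene",S),("side",D)):
        if k not in masks[n][1]: continue
        c=masks[n][1][k][2]
        W=np.array([plane(C,*q,.016)[:2]*1e3 for q in c[:,0].astype(float)],np.float32)
        r=cv2.minAreaRect(W); print(k,n,np.round(r[0],1),np.round(r[1],1),r[2])
E
python3 meas.py
```

```text
scene brass [284 170  14  17 204] [290.5 177.5]
scene steel [338 190  15  18 223] [344.8 198.4]
scene knob [231 199  15  16 196] [238.3 206.3]
scene dark [274 211  38  29 578] [293.3 225. ]
scene pale [319 229  39  34 675] [338.  245.8]
scene blue [ 167  136   82   50 2304] [208.3 159.8]
scene red [ 409  208  105   80 4588] [462.  246.2]
side brass [205 259  20  24 391] [214.4 270.4]
side steel [189 209  17  20 273] [196.9 218.4]
side knob [295 258  18  18 229] [303.3 267.3]
side dark [249 211  48  19 715] [270.  219.6]
side pale [235 181  44  18 619] [254.6 189.2]
side blue [ 220  319  135  101 9649] [283.6 376.6]
side red [ 142  135   64   45 2386] [172.4 156.8]
brass tri [471.  -77.8  11.4] miss [1.8 1.8] scene [472.  -75.6] side [471.7 -81.8]
steel tri [477.7  73.8  12.4] miss [1.6 1.6] scene [477.5  75. ] side [478.4  70.2]
knob tri [ 626.  -132.1    9.2] miss [2.4 2.4] scene [ 629.8 -126.2] side [ 624.7 -139.3]
dark tri [618.1  11.2  12.5] miss [1.6 1.6] scene [617.8  12.7] side [618.4   8. ]
pale tri [625.  121.9  12.4] miss [1.7 1.7] scene [624.6 123.1] side [625.2 118. ]
blue scene [ 512.6 -304. ] [176.4 163.9] 86.70671081542969
blue side [ 503.6 -320.1] [166.  152.1] 86.11973571777344
red scene [490.9 342.5] [163.3 165.7] 79.78797149658203
red side [482.2 326.6] [185.4 150. ] 79.57701873779297
```

Emit:
{"method": "send_rows", "body": {
  "rows": [
    {"wz": 0.144,"dz": -10},
    {"wz": 0.144,"dz": -10},
    {"wz": 0.144,"dz": -10},
    {"wz": 0.144,"dz": -10},
    {"wz": 0.144,"dz": -10},
    {"wz": 0.144,"dz": -10},
    {"wz": 0.144,"dz": -10},
    {"wz": 0.144,"dz": -10},
    {"dx": 24,"dy": 43},
    {"dx": 24,"dy": 43},
    {"dx": 24,"dy": 43},
    {"dx": 24,"dy": 43},
    {"dx": 24,"dy": 43},
    {"dx": 24,"dy": 43},
    {"dx": 24,"dy": 43},
    {"dx": 24,"dy": 43},
    {},
    {}
  ]
}}

```text
invalid input
```

```bash
cat >> h.py <<'E'
def show():
    s=bot.get_state(); m=R.from_rotvec(s['ee_rot']).as_matrix()
    print("t %.2f"%s['t'],"pos",np.round(s['ee_pos']*1e3,1),"yaw %.1f"%np.degrees(np.arctan2(m[1,0],m[0,0])),"zaxis",np.round(m[:,2],3),"F",np.round(s['contact_force'],1),"w %.1f"%(s['width']*1e3),"q1,q7",np.round(s['qpos'][[0,6]],2)); return s,m
def go(x,y,z,yawdeg=None):
    "remaining shift mm in tool axes at current orientation, and wz for yaw (do turn last)"
    s,m=show(); d=m.T@(np.array([x,y,z])-s['ee_pos']*1e3)
    print("tool shift",np.round(d,1))
    if yawdeg is not None:
        a=np.radians(yawdeg); t=np.array([[np.cos(a),np.sin(a),0],[np.sin(a),-np.cos(a),0],[0,0,-1]])
        print("turn",np.round(R.from_matrix(m.T@t).as_rotvec(),3),"shift after turn",np.round(t.T@(np.array([x,y,z])-s['ee_pos']*1e3),1))
def snap(name):
    C=cam("wrist"); im=bot.read_camera("wrist"); cv2.imwrite(f"pics/{name}.png",im)
    import pickle; pickle.dump(C,open(f"pics/{name}.pkl","wb")); return C,im
E
python3 -c "
from h import *
snap('w_red'); go(530,-20,300,0)"
```

```text
t 0.20 pos [294.  662.4 201.4] yaw 66.1 zaxis [-0.    -0.001 -1.   ] F [-0.2  0.3  0.4] w 85.3 q1,q7 [-1.23 -0.08]
tool shift [-528.1  492.5  -98. ]
turn [1.000e-03 1.000e-03 1.153e+00] shift after turn [236.  682.4 -98.6]
```

View pics/w_red.png

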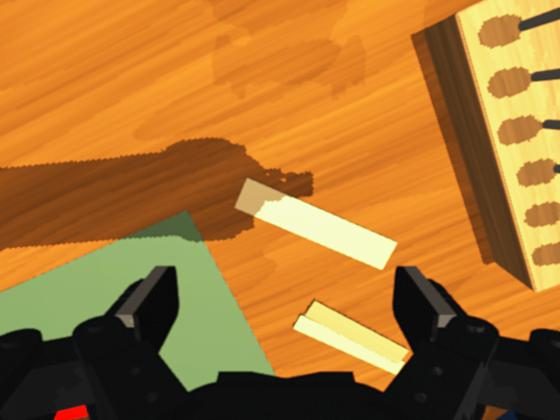

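The move was refused as invalid, possibly because of the missing keys, so I'm sending rows with every key filled in.

Emit:
{"method": "send_rows", "body": {
  "rows": [
    {"dx": 0,"dy": 0,"dz": -10,"wx": 0,"wy": 0,"wz": 0.144},
    {"dx": 0,"dy": 0,"dz": -10,"wx": 0,"wy": 0,"wz": 0.144},
    {"dx": 0,"dy": 0,"dz": -10,"wx": 0,"wy": 0,"wz": 0.144},
    {"dx": 0,"dy": 0,"dz": -10,"wx": 0,"wy": 0,"wz": 0.144},
    {"dx": 0,"dy": 0,"dz": -10,"wx": 0,"wy": 0,"wz": 0.144},
    {"dx": 0,"dy": 0,"dz": -10,"wx": 0,"wy": 0,"wz": 0.144},
    {"dx": 0,"dy": 0,"dz": -10,"wx": 0,"wy": 0,"wz": 0.144},
    {"dx": 0,"dy": 0,"dz": -10,"wx": 0,"wy": 0,"wz": 0.144}
  ]
}}

```text
t: 1.2
ee_pos: [0.294, 0.6625, 0.2821]
ee_rot: [3.141, -0.006, -0.0]
contact_force: [-0.1, 0.8, 0.1]
width: 0.0853
```

```bash
python3 -c "
from h import *
go(490,320,280,0)"
```

```text
t 1.20 pos [294.  662.5 282.1] yaw -0.2 zaxis [-0. -0. -1.] F [-0.1  0.8  0.1] w 85.3 q1,q7 [-1.43 -1.06]
tool shift [197.2 341.8   2.2]
turn [ 0.     0.    -0.004] shift after turn [196.  342.5   2.1]
```

Emit:
{"method": "send_rows", "body": {
  "rows": [
    {"dx": 24.5,"dy": 43},
    {"dx": 24.5,"dy": 43},
    {"dx": 24.5,"dy": 43},
    {"dx": 24.5,"dy": 43},
    {"dx": 24.5,"dy": 43},
    {"dx": 24.5,"dy": 43},
    {"dx": 24.5,"dy": 43},
    {"dx": 24.5,"dy": 43},
    {"dx": 0},
    {"dx": 0}
  ]
}}

```text
invalid input
```

```bash
python3 -c "
from h import *
snap('w_red'); go(530,-20,300,0)"
```

```text
t 1.25 pos [294.2 663.1 283.5] yaw -0.6 zaxis [ 0.     0.001 -1.   ] F [-0.7  0.4  1.5] w 85.8 q1,q7 [-1.43 -1.07]
tool shift [242.7 680.7 -17.4]
turn [-0.001 -0.    -0.01 ] shift after turn [235.8 683.1 -16.5]
```

View pics/w_red.png

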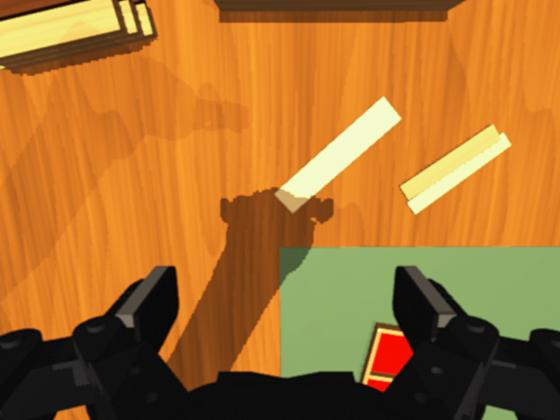

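Emit:
{"method": "send_rows", "body": {
  "rows": [
    {"dx": 24.5,"dy": 43,"dz": 0,"wx": 0,"wy": 0,"wz": 0},
    {"dx": 24.5,"dy": 43,"dz": 0,"wx": 0,"wy": 0,"wz": 0},
    {"dx": 24.5,"dy": 43,"dz": 0,"wx": 0,"wy": 0,"wz": 0},
    {"dx": 24.5,"dy": 43,"dz": 0,"wx": 0,"wy": 0,"wz": 0},
    {"dx": 24.5,"dy": 43,"dz": 0,"wx": 0,"wy": 0,"wz": 0},
    {"dx": 24.5,"dy": 43,"dz": 0,"wx": 0,"wy": 0,"wz": 0},
    {"dx": 24.5,"dy": 43,"dz": 0,"wx": 0,"wy": 0,"wz": 0},
    {"dx": 24.5,"dy": 43,"dz": 0,"wx": 0,"wy": 0,"wz": 0},
    {"dx": 0,"dy": 0,"dz": 0,"wx": 0,"wy": 0,"wz": 0},
    {"dx": 0,"dy": 0,"dz": 0,"wx": 0,"wy": 0,"wz": 0}
  ]
}}

```text
t: 2.5
ee_pos: [0.4902, 0.3193, 0.2819]
ee_rot: [-3.141, -0.004, 0.0]
contact_force: [0.0, 1.3, -0.1]
width: 0.0855
```

```bash
python3 -c "
from h import *
snap('w_red'); go(530,-20,300,0)"
```

```text
t 2.55 pos [489.9 320.  281.8] yaw 0.2 zaxis [-0.  0. -1.] F [ 0.8  0.9 -0.6] w 85.5 q1,q7 [-0.95 -0.5 ]
tool shift [ 38.9 340.1 -18.4]
turn [-0.     0.     0.003] shift after turn [ 40.1 340.  -18.2]
```

View pics/w_red.png

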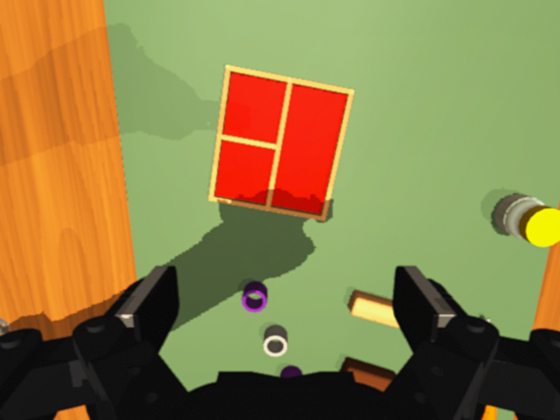

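The red tray is in clear view, with outer corners at about (228,67), (353,91), (328,218) and (210,200). Its long bay is on the +x side. Next I look over the stock.

Emit:
{"method": "send_rows", "body": {
  "rows": [
    {"dx": 5,"dy": 42.5,"dz": -2,"wx": 0,"wy": 0,"wz": 0},
    {"dx": 5,"dy": 42.5,"dz": -2,"wx": 0,"wy": 0,"wz": 0},
    {"dx": 5,"dy": 42.5,"dz": -2,"wx": 0,"wy": 0,"wz": 0},
    {"dx": 5,"dy": 42.5,"dz": -2,"wx": 0,"wy": 0,"wz": 0},
    {"dx": 5,"dy": 42.5,"dz": -2,"wx": 0,"wy": 0,"wz": 0},
    {"dx": 5,"dy": 42.5,"dz": -2,"wx": 0,"wy": 0,"wz": 0},
    {"dx": 5,"dy": 42.5,"dz": -2,"wx": 0,"wy": 0,"wz": 0},
    {"dx": 5,"dy": 42.5,"dz": -2,"wx": 0,"wy": 0,"wz": 0},
    {"dx": 0,"dy": 0,"dz": 0,"wx": 0,"wy": 0,"wz": 0},
    {"dx": 0,"dy": 0,"dz": 0,"wx": 0,"wy": 0,"wz": 0}
  ]
}}

```text
t: 3.8
ee_pos: [0.5309, -0.0194, 0.2977]
ee_rot: [-3.141, -0.005, 0.001]
contact_force: [-0.1, 1.2, -0.2]
width: 0.0854
```

```bash
python3 -c "
from h import *
snap('w_stock'); go(510,-335,280,0)"
```

```text
t 3.85 pos [530.9 -19.1 297.7] yaw 0.2 zaxis [-0.     0.001 -1.   ] F [ 0.1  0.3 -0.2] w 85.1 q1,q7 [-0.44  0.12]
tool shift [-22.2 315.9  17.6]
turn [-0.001  0.     0.004] shift after turn [-20.9 315.9  17.7]
```

View pics/w_stock.png

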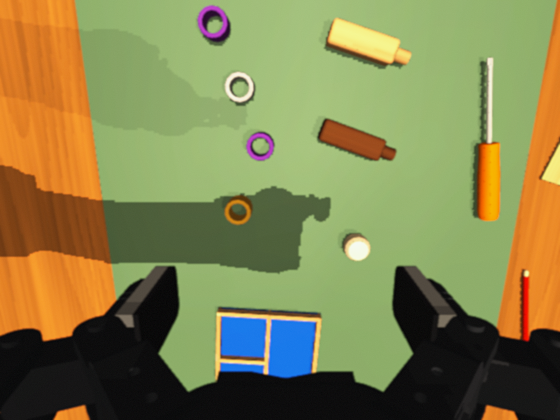

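Emit:
{"method": "send_rows", "body": {
  "rows": [
    {"dx": -2.5,"dy": 39.5,"dz": 2,"wx": 0,"wy": 0,"wz": 0},
    {"dx": -2.5,"dy": 39.5,"dz": 2,"wx": 0,"wy": 0,"wz": 0},
    {"dx": -2.5,"dy": 39.5,"dz": 2,"wx": 0,"wy": 0,"wz": 0},
    {"dx": -2.5,"dy": 39.5,"dz": 2,"wx": 0,"wy": 0,"wz": 0},
    {"dx": -2.5,"dy": 39.5,"dz": 2,"wx": 0,"wy": 0,"wz": 0},
    {"dx": -2.5,"dy": 39.5,"dz": 2,"wx": 0,"wy": 0,"wz": 0},
    {"dx": -2.5,"dy": 39.5,"dz": 2,"wx": 0,"wy": 0,"wz": 0},
    {"dx": -2.5,"dy": 39.5,"dz": 2,"wx": 0,"wy": 0,"wz": 0},
    {"dx": 0,"dy": 0,"dz": 0,"wx": 0,"wy": 0,"wz": 0},
    {"dx": 0,"dy": 0,"dz": 0,"wx": 0,"wy": 0,"wz": 0}
  ]
}}

```text
t: 5.1
ee_pos: [0.512, -0.3353, 0.2815]
ee_rot: [-3.14, -0.005, 0.001]
contact_force: [0.1, -0.1, -0.4]
width: 0.0854
```

```bash
python3 -c "
from h import *
snap('w_blue'); show()"
```

```text
t 5.15 pos [ 512.1 -335.   281.7] yaw 0.2 zaxis [-0.     0.001 -1.   ] F [-0.2  0.4 -0.1] w 85.4 q1,q7 [0.12 0.76]
```

View pics/w_blue.png

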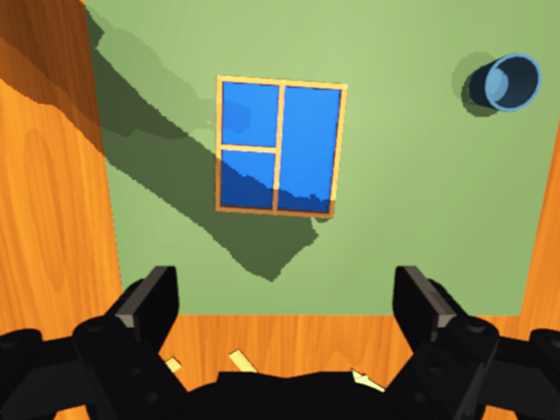

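```bash
cat > m2.py <<'E'
from h import *
import pickle
def load(n): return pickle.load(open(f"pics/{n}.pkl","rb")),cv2.imread(f"pics/{n}.png")
for k,n in(("red","w_red"),("blue","w_blue")):
    C,im=load(n); hsv=cv2.cvtColor(im,cv2.COLOR_BGR2HSV)
    m=(cv2.inRange(hsv,(0,180,60),(6,255,255)) if k=="red" else cv2.inRange(hsv,(100,150,50),(120,255,255)))
    m[255:]=0
    if k=="blue": m[:,400:]=0
    nl,lab,st,ce=cv2.connectedComponentsWithStats(cv2.morphologyEx(m,cv2.MORPH_OPEN,np.ones((3,3))))
    allp=[]
    for i in range(1,nl):
        if st[i,4]<300: continue
        c=max(cv2.findContours((lab==i).astype(np.uint8),cv2.RETR_EXTERNAL,cv2.CHAIN_APPROX_NONE)[0],key=cv2.contourArea)
        W=np.array([plane(C,*q,.006)[:2]*1e3 for q in c[:,0].astype(float)],np.float32); allp.append(W)
        r=cv2.minAreaRect(W); print(k,"bay",np.round(r[0],1),np.round(r[1],1),round(r[2],1))
    r=cv2.minAreaRect(np.vstack(allp)); print(k,"all",np.round(r[0],1),np.round(r[1],1),r[2])
C,im=load("w_stock"); hsv=cv2.cvtColor(im,cv2.COLOR_BGR2HSV).astype(int)
mat=(abs(hsv[...,0]-46)<=12)&(hsv[...,1]>60)&(hsv[...,1]<150)
m=(~mat).astype(np.uint8); m[262:]=0; m[:,:120]=0
nl,lab,st,ce=cv2.connectedComponentsWithStats(m,connectivity=4)
vis=im.copy()
for i in range(1,nl):
    if st[i,4]<150 or st[i,4]>5000: continue
    c=max(cv2.findContours((lab==i).astype(np.uint8),cv2.RETR_EXTERNAL,cv2.CHAIN_APPROX_NONE)[0],key=cv2.contourArea)
    cv2.drawContours(vis,[c],-1,(0,255,255),1)
    e=cv2.fitEllipse(c)
    print(st[i],"ell",np.round(e[0],1),np.round(e[1],1),round(e[2],1),"w28",np.round(plane(C,*e[0],.028)*1e3,1),"w14",np.round(plane(C,*e[0],.014)*1e3,1))
    if st[i,2]>45:
        W=np.array([plane(C,*q,.028)[:2]*1e3 for q in c[:,0].astype(float)],np.float32)
        r=cv2.minAreaRect(W); print("   rect28",np.round(r[0],1),np.round(r[1],1),round(r[2],1))
cv2.imwrite("pics/w_stock_m.png",cv2.resize(vis[0:270,180:430],None,fx=2.2,fy=2.2,interpolation=cv2.INTER_CUBIC))
E
python3 m2.py
```

```text
red bay [451.4 386.6] [71.3 65.3] 79.7
red bay [516.3 334.9] [149.9  65.5] 79.5
red bay [437.4 308.9] [70.6 65.2] 79.8
red all [480.3 341.4] [150.  138.2] 79.71215057373047
blue bay [ 467.9 -275.4] [71.  64.6] 86.5
blue bay [ 538.2 -318.8] [148.5  64.3] 86.4
blue bay [ 463.  -353.8] [69.1 64.3] 86.4
blue all [ 501.7 -316.4] [148.6 137.4] 86.35095977783203
[197   5  33  38 783] ell [213.2  23. ] [30.4 38.6] 151.5 w28 [449.5 138.8  28. ] w14 [446.9 141.6  14. ]
[ 326   17   86   49 2441] ell [364.2  42.5] [33.3 95. ] 108.7 w28 [618.  119.5  28. ] w14 [620.8 121.7  14. ]
   rect28 [624.1 117.3] [32.2 97.6] 73.0
[ 476   57   25  165 2391] ell [488.3 170.8] [ 23.9 181.6] 0.6 w28 [779.7 -25.4  28. ] w14 [787.6 -27.8  14. ]
[225  71  30  32 488] ell [239.2  86.9] [28.4 30.9] 154.5 w28 [476.2  71.7  28. ] w14 [474.4  72.4  14. ]
[ 318  119   79   42 1727] ell [353.2 140.2] [25.1 88.6] 110.0 w28 [611.5  11.3  28. ] w14 [614.1  10.1  14. ]
   rect28 [617.6   9. ] [28.1 97.3] 70.5
[245 132  30  29 465] ell [259.6 146.1] [28.2 28.5] 9.5 w28 [498.7   3.9  28. ] w14 [497.7   2.4  14. ]
[224 195  29  31 612] ell [238.1 209.8] [27.6 30.8] 26.9 w28 [470.1 -76.3  28. ] w14 [468.2 -80.3  14. ]
[343 234  28  27 595] ell [356.2 246.8] [25.6 27.8] 130.5 w28 [ 622.9 -126.2   28. ] w14 [ 625.8 -131.8   14. ]
```

View pics/w_stock_m.png

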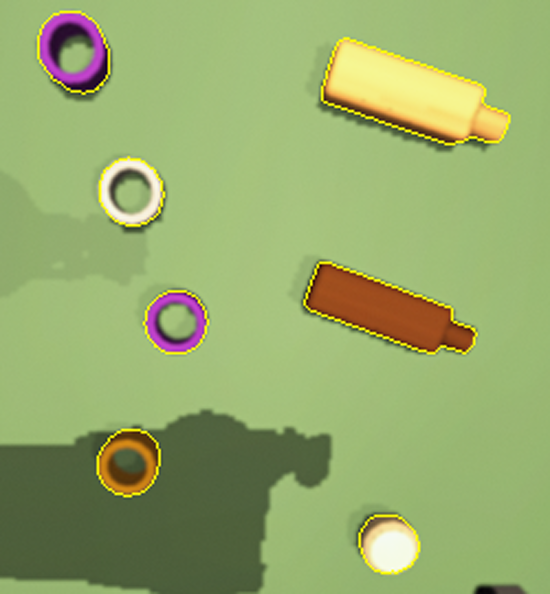

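Emit:
{"method": "send_rows", "body": {
  "rows": [
    {"dx": -6,"dy": -37,"dz": 26,"wx": 0,"wy": 0,"wz": 0},
    {"dx": -6,"dy": -37,"dz": 26,"wx": 0,"wy": 0,"wz": 0},
    {"dx": -6,"dy": -37,"dz": 26,"wx": 0,"wy": 0,"wz": 0},
    {"dx": -6,"dy": -37,"dz": 26,"wx": 0,"wy": 0,"wz": 0},
    {"dx": -6,"dy": -37,"dz": 26,"wx": 0,"wy": 0,"wz": 0},
    {"dx": -6,"dy": -37,"dz": 26,"wx": 0,"wy": 0,"wz": 0},
    {"dx": -6,"dy": -36,"dz": 26,"wx": 0,"wy": 0,"wz": 0},
    {"dx": 0,"dy": 0,"dz": 0,"wx": 0,"wy": 0,"wz": 0},
    {"dx": 0,"dy": 0,"dz": 0,"wx": 0,"wy": 0,"wz": 0}
  ]
}}

```text
t: 6.28
ee_pos: [0.4695, -0.0787, 0.1004]
ee_rot: [3.141, 0.004, 0.001]
contact_force: [0.3, -0.3, 0.3]
width: 0.0851
```

```bash
python3 -c "
from h import *
C,im=snap('w_b1'); go(470.5,-77.5,11,0)
print(proj(C,(.4705,-.0775,.028)),proj(C,(.4705,-.0775,0)))"
```

```text
t 6.33 pos [469.7 -79.3 100.7] yaw 0.1 zaxis [ 0.001 -0.    -1.   ] F [0.6 0.3 0.8] w 85.2 q1,q7 [-0.22  0.51]
tool shift [ 0.7 -1.9 89.7]
turn [ 0.    -0.001  0.002] shift after turn [ 0.8 -1.8 89.7]
(np.float64(287.7415400658832), np.float64(207.53434850533912)) (np.float64(287.52084261997254), np.float64(197.8013755848202))
```

View pics/w_b1.png

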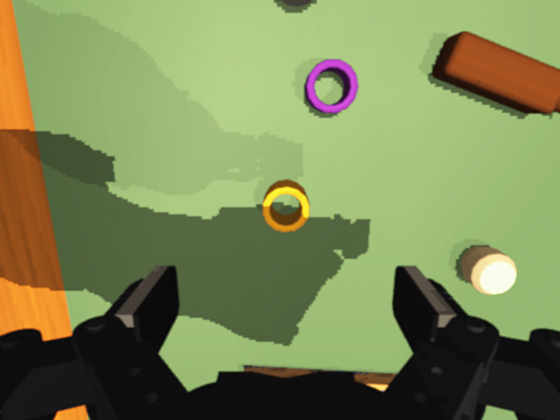

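Brass ring's top centre shows at (286,208), against a predicted (288,207.5), so they agree. I'll descend and grip.

Emit:
{"method": "send_rows", "body": {
  "rows": [
    {"dx": 0,"dy": -2,"dz": 20,"wx": 0,"wy": 0,"wz": 0},
    {"dx": 0,"dy": 0,"dz": 20,"wx": 0,"wy": 0,"wz": 0},
    {"dx": 0,"dy": 0,"dz": 20,"wx": 0,"wy": 0,"wz": 0},
    {"dx": 0,"dy": 0,"dz": 15,"wx": 0,"wy": 0,"wz": 0},
    {"dx": 0,"dy": 0,"dz": 10,"wx": 0,"wy": 0,"wz": 0},
    {"dx": 0,"dy": 0,"dz": 4.5,"wx": 0,"wy": 0,"wz": 0},
    {"dx": 0,"dy": 0,"dz": 0,"wx": 0,"wy": 0,"wz": 0}
  ]
}}

```text
t: 7.2
ee_pos: [0.4691, -0.0775, 0.0107]
ee_rot: [3.142, 0.001, 0.001]
contact_force: [0.4, -0.4, 1.0]
width: 0.0853
```

Emit:
{"method": "send_rows", "body": {
  "hand": 0,
  "rows": [
    {"dx": 0,"dy": 0,"dz": 0,"wx": 0,"wy": 0,"wz": 0},
    {"dx": 0,"dy": 0,"dz": 0,"wx": 0,"wy": 0,"wz": 0},
    {"dx": 0,"dy": 0,"dz": 0,"wx": 0,"wy": 0,"wz": 0},
    {"dx": 0,"dy": 0,"dz": 0,"wx": 0,"wy": 0,"wz": 0},
    {"dx": 0,"dy": 0,"dz": 0,"wx": 0,"wy": 0,"wz": 0},
    {"dx": 0,"dy": 0,"dz": 0,"wx": 0,"wy": 0,"wz": 0}
  ]
}}

```text
t: 7.95
ee_pos: [0.469, -0.0772, 0.0105]
ee_rot: [3.142, 0.002, 0.0]
contact_force: [0.0, -1.0, 0.3]
width: -0.0001
```

```bash
python3 -c "
from h import *
C,im=snap('w_b2'); show()
cv2.imwrite('pics/s1.png',bot.read_camera('side')[180:340,130:350].repeat(3,0).repeat(3,1))"
```

```text
t 8.00 pos [468.9 -77.2  10.5] yaw 0.1 zaxis [-0. -0. -1.] F [ 0.2 -1.3 -0.3] w -0.2 q1,q7 [-0.08  0.6 ]
```

View pics/w_b2.png

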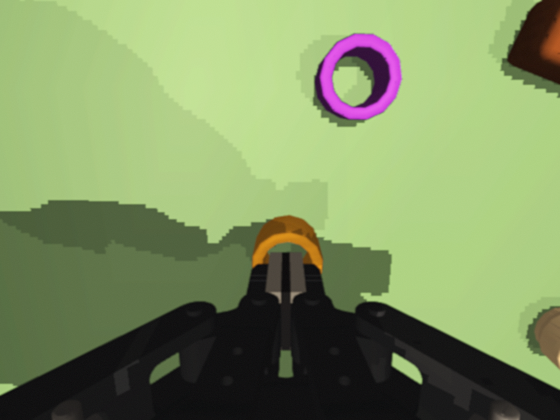

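View pics/s1.png

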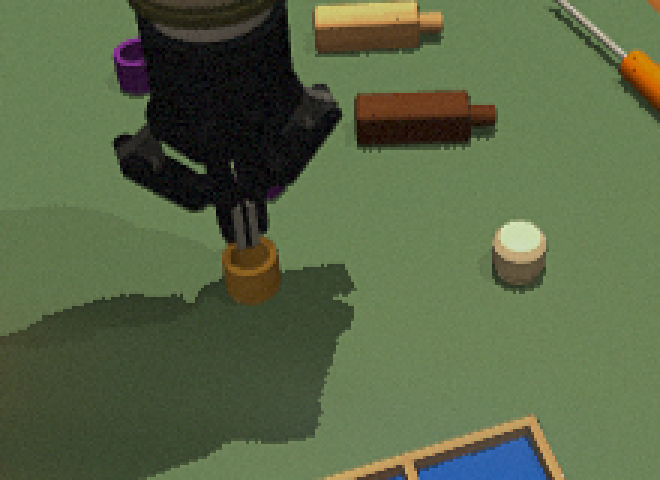

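```bash
python3 -c "
from h import *
S=cam('side');W=cam('wrist')
for z in (.0,.0105,.028,.035,.045): print(z,np.round(proj(S,(.4689,-.0772,z)),1),np.round(proj(W,(.4689,-.0772,z)),1))
for d in (-.017,.017): print(np.round(proj(W,(.4705+d,-.0785,.028)),1),np.round(proj(W,(.4705,-.0785+d,.028)),1))
im=cv2.imread('pics/w_b2.png')[190:330,200:370]; cv2.imwrite('pics/z.png',cv2.resize(im,None,fx=4.5,fy=4.2,interpolation=cv2.INTER_CUBIC))
im=bot.read_camera('side')[225:300,170:260]; cv2.imwrite('pics/z2.png',cv2.resize(im,None,fx=7,fy=7,interpolation=cv2.INTER_CUBIC))
"
```

```text
0.0 [212.9 274.1] [286.5 240.8]
0.0105 [212.4 270.4] [286.5 248.2]
0.028 [211.4 264. ] [286.6 262.5]
0.035 [211.1 261.4] [286.6 269.1]
0.045 [210.5 257.6] [286.7 279.6]
[253.2 265.1] [289.9 298.1]
[326.9 265.2] [290.2 230.3]
```

View pics/z.png

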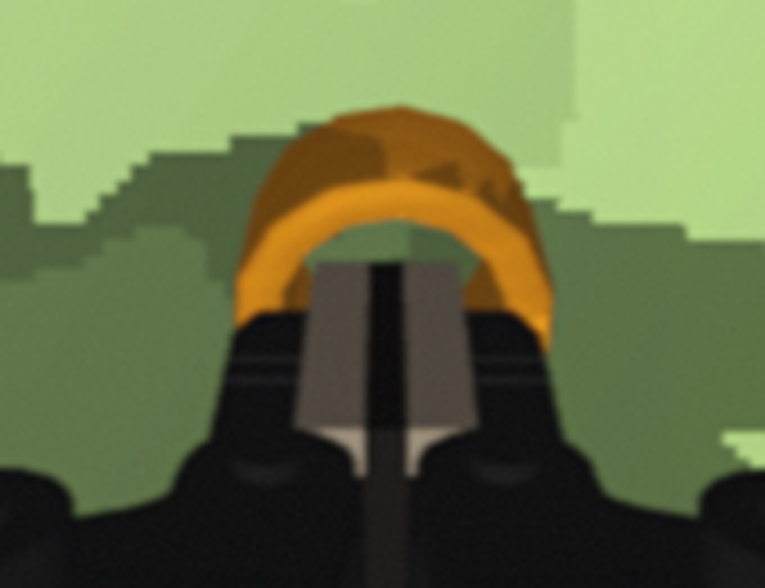

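View pics/z2.png

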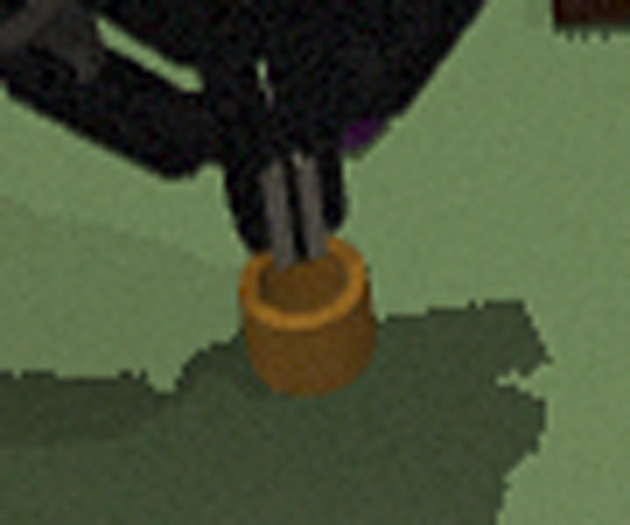

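The brass is untouched. The shut tips end above its rim, at about z = 30 to 35 mm while the TCP reads 10.5, so the fingers reach roughly 20 mm less than the TCP suggests. I'll reopen, go 20 mm lower and watch the force.

Emit:
{"method": "send_rows", "body": {
  "hand": 1,
  "rows": [
    {"dx": 0,"dy": 0,"dz": 0,"wx": 0,"wy": 0,"wz": 0},
    {"dx": 0,"dy": 0,"dz": 0,"wx": 0,"wy": 0,"wz": 0},
    {"dx": 0,"dy": 0,"dz": 0,"wx": 0,"wy": 0,"wz": 0},
    {"dx": 0,"dy": 0,"dz": 0,"wx": 0,"wy": 0,"wz": 0},
    {"dx": 0,"dy": 0,"dz": 0,"wx": 0,"wy": 0,"wz": 0},
    {"dx": 0,"dy": 0,"dz": 0,"wx": 0,"wy": 0,"wz": 0},
    {"dx": 0.5,"dy": 0,"dz": 5,"wx": 0,"wy": 0,"wz": 0},
    {"dx": 0,"dy": 0,"dz": 5,"wx": 0,"wy": 0,"wz": 0},
    {"dx": 0,"dy": 0,"dz": 5,"wx": 0,"wy": 0,"wz": 0},
    {"dx": 0,"dy": 0,"dz": 3,"wx": 0,"wy": 0,"wz": 0},
    {"dx": 0,"dy": 0,"dz": 0,"wx": 0,"wy": 0,"wz": 0}
  ]
}}

```text
t: 9.48
ee_pos: [0.4693, -0.0773, -0.0078]
ee_rot: [-3.142, -0.001, 0.001]
contact_force: [1.3, 0.0, 0.5]
width: 0.0856
```

```bash
python3 -c "
from h import *
C,im=snap('w_b3'); show()
im=bot.read_camera('side')[210:300,150:280]; cv2.imwrite('pics/z3.png',cv2.resize(im,None,fx=6,fy=6,interpolation=cv2.INTER_CUBIC))
"
```

```text
t 9.53 pos [469.3 -77.2  -7.6] yaw 0.1 zaxis [-0.  0. -1.] F [-0.   0.   0.9] w 85.5 q1,q7 [-0.05  0.61]
```

View pics/z3.png

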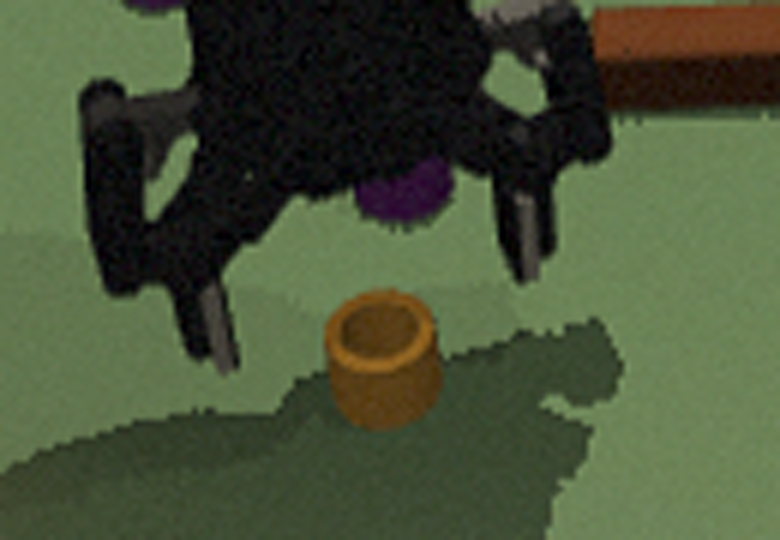

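View pics/w_b3.png

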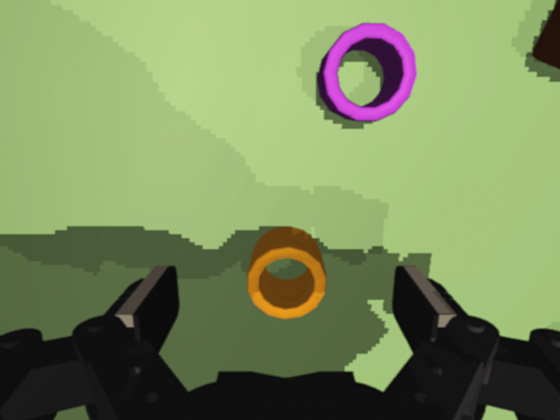

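```bash
python3 -c "
from h import *
S=cam('side');W=cam('wrist')
# rays to tip inner corners; intersect with planes x=+-42.6 from TCP
for n,C,u,v,x in (('sideL',S,189,272,.4265),('sideR',S,238.5,256.5,.512),('wL',W,177,266,.4265),('wR',W,395,266,.512)):
    e,d=ray(C,u,v); print(n,np.round((e+d*(x-e[0])/d[0])*1e3,1))
"
```

```text
sideL [426.5 -85.1  33.5]
sideR [ 512.  -107.8   60.5]
wL [426.5 -68.1  33.6]
wR [512.  -68.5  32.5]
```

Rays to the open tips, from the side and wrist views, put them at z≈33 mm with the TCP reading −7.6. Allowing for the 13 mm swing, the shut tips sit about 25 mm behind the stated TCP. I'll go to TCP z≈−17 and close.

Emit:
{"method": "send_rows", "body": {
  "rows": [
    {"dx": 0,"dy": 0,"dz": 4,"wx": 0,"wy": 0,"wz": 0},
    {"dx": 0,"dy": 0,"dz": 4,"wx": 0,"wy": 0,"wz": 0},
    {"dx": 0,"dy": 0,"dz": 1.5,"wx": 0,"wy": 0,"wz": 0},
    {"dx": 0,"dy": 0,"dz": 0,"wx": 0,"wy": 0,"wz": 0}
  ]
}}

```text
t: 10.07
ee_pos: [0.4693, -0.0772, -0.0172]
ee_rot: [-3.142, -0.001, 0.0]
contact_force: [0.6, -0.7, 0.1]
width: 0.0852
```

Emit:
{"method": "send_rows", "body": {
  "hand": 0,
  "rows": [
    {"dx": 0,"dy": 0,"dz": 0,"wx": 0,"wy": 0,"wz": 0},
    {"dx": 0,"dy": 0,"dz": 0,"wx": 0,"wy": 0,"wz": 0},
    {"dx": 0,"dy": 0,"dz": 0,"wx": 0,"wy": 0,"wz": 0},
    {"dx": 0,"dy": 0,"dz": 0,"wx": 0,"wy": 0,"wz": 0},
    {"dx": 0,"dy": 0,"dz": 0,"wx": 0,"wy": 0,"wz": 0}
  ]
}}

```text
t: 10.7
ee_pos: [0.4695, -0.0772, -0.0165]
ee_rot: [-3.142, -0.002, -0.001]
contact_force: [0.4, 0.9, 8.0]
width: 0.0315
```

```bash
python3 -c "
from h import *
C,im=snap('w_b4'); show()
im=bot.read_camera('side')[210:300,150:280]; cv2.imwrite('pics/z4.png',cv2.resize(im,None,fx=6,fy=6,interpolation=cv2.INTER_CUBIC))
"
```

```text
t 10.75 pos [469.5 -77.2 -16.5] yaw 0.1 zaxis [ 0.001  0.    -1.   ] F [-0.4  0.6  7.8] w 31.7 q1,q7 [-0.04  0.62]
```

View pics/z4.png

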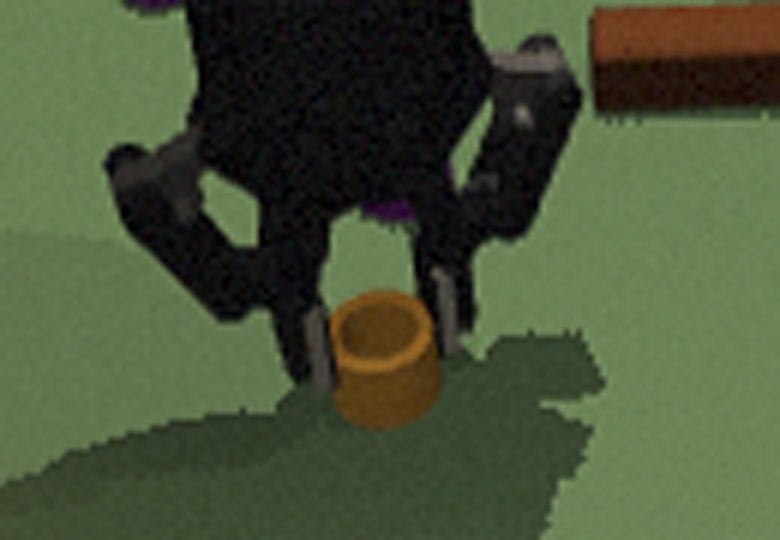

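Brass is gripped (width 31.6 mm, pads on its upper half). I'll lift it and carry it to the red tray's nearer square bay at (437.4, 308.9).

Emit:
{"method": "send_rows", "body": {
  "rows": [
    {"dx": 0,"dy": 0,"dz": -5,"wx": 0,"wy": 0,"wz": 0},
    {"dx": 0,"dy": 0,"dz": -15,"wx": 0,"wy": 0,"wz": 0},
    {"dx": 0,"dy": 0,"dz": -20,"wx": 0,"wy": 0,"wz": 0},
    {"dx": 0,"dy": 0,"dz": -20,"wx": 0,"wy": 0,"wz": 0},
    {"dx": 0,"dy": 0,"dz": -20,"wx": 0,"wy": 0,"wz": 0},
    {"dx": -3,"dy": -38.6,"dz": 0,"wx": 0,"wy": 0,"wz": 0},
    {"dx": -3,"dy": -38.6,"dz": 0,"wx": 0,"wy": 0,"wz": 0},
    {"dx": -3,"dy": -38.6,"dz": 0,"wx": 0,"wy": 0,"wz": 0},
    {"dx": -3,"dy": -38.6,"dz": 0,"wx": 0,"wy": 0,"wz": 0},
    {"dx": -3,"dy": -38.6,"dz": 0,"wx": 0,"wy": 0,"wz": 0},
    {"dx": -3,"dy": -38.6,"dz": 0,"wx": 0,"wy": 0,"wz": 0},
    {"dx": -3,"dy": -38.6,"dz": 0,"wx": 0,"wy": 0,"wz": 0},
    {"dx": -3,"dy": -38.6,"dz": 0,"wx": 0,"wy": 0,"wz": 0},
    {"dx": -3,"dy": -38.6,"dz": 0,"wx": 0,"wy": 0,"wz": 0},
    {"dx": -3,"dy": -38.6,"dz": 0,"wx": 0,"wy": 0,"wz": 0},
    {"dx": 0,"dy": 0,"dz": 0,"wx": 0,"wy": 0,"wz": 0.09},
    {"dx": 0,"dy": 0,"dz": 0,"wx": 0,"wy": 0,"wz": 0.09},
    {"dx": 0,"dy": 0,"dz": 0,"wx": 0,"wy": 0,"wz": 0}
  ]
}}

```text
t: 13.05
ee_pos: [0.4387, 0.3089, 0.063]
ee_rot: [3.129, -0.279, -0.0]
contact_force: [0.7, -0.4, -1.0]
width: 0.0313
```

```bash
python3 -c "
from h import *
C,im=snap('w_b5'); go(437.4,308.9,-10,-10.2)
"
```

```text
t 13.10 pos [438.8 308.8  63. ] yaw -10.1 zaxis [-0. -0. -1.] F [-0.4 -0.1 -0.9] w 31.0 q1,q7 [-1.07 -0.19]
tool shift [-1.4  0.1 73. ]
turn [0.    0.    0.001] shift after turn [-1.4  0.2 73. ]
```

View pics/w_b5.png

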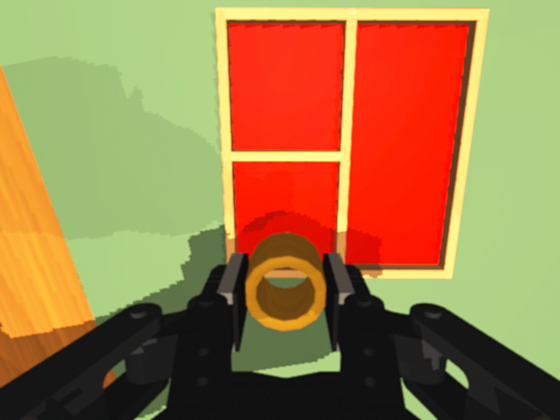

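Emit:
{"method": "send_rows", "body": {
  "rows": [
    {"dx": -1.5,"dy": 0,"dz": 15,"wx": 0,"wy": 0,"wz": 0},
    {"dx": 0,"dy": 0,"dz": 20,"wx": 0,"wy": 0,"wz": 0},
    {"dx": 0,"dy": 0,"dz": 20,"wx": 0,"wy": 0,"wz": 0},
    {"dx": 0,"dy": 0,"dz": 10,"wx": 0,"wy": 0,"wz": 0},
    {"dx": 0,"dy": 0,"dz": 5,"wx": 0,"wy": 0,"wz": 0},
    {"dx": 0,"dy": 0,"dz": 2.5,"wx": 0,"wy": 0,"wz": 0},
    {"dx": 0,"dy": 0,"dz": 0.5,"wx": 0,"wy": 0,"wz": 0},
    {"dx": 0,"dy": 0,"dz": 0,"wx": 0,"wy": 0,"wz": 0}
  ]
}}

```text
t: 14.1
ee_pos: [0.4377, 0.3093, -0.0096]
ee_rot: [-3.129, 0.28, -0.001]
contact_force: [-0.8, -0.9, -0.9]
width: 0.0314
```

Emit:
{"method": "send_rows", "body": {
  "rows": [
    {"dx": 0,"dy": 0,"dz": 0.7,"wx": 0,"wy": 0,"wz": 0},
    {"dx": 0,"dy": 0,"dz": 0.5,"wx": 0,"wy": 0,"wz": 0}
  ]
}}

```text
t: 14.35
ee_pos: [0.4377, 0.3093, -0.0106]
ee_rot: [-3.128, 0.281, -0.0]
contact_force: [-2.9, -0.5, 15.3]
width: 0.0315
```

Contact came at TCP −10.6, as predicted. Releasing part-way open, then going straight up.

Emit:
{"method": "send_rows", "body": {
  "hand": 0.62,
  "rows": [
    {"dx": 0,"dy": 0,"dz": 0,"wx": 0,"wy": 0,"wz": 0},
    {"dx": 0,"dy": 0,"dz": 0,"wx": 0,"wy": 0,"wz": 0},
    {"dx": 0,"dy": 0,"dz": 0,"wx": 0,"wy": 0,"wz": 0},
    {"dx": 0,"dy": 0,"dz": 0,"wx": 0,"wy": 0,"wz": 0},
    {"dx": 0,"dy": 0,"dz": -10,"wx": 0,"wy": 0,"wz": 0},
    {"dx": 0,"dy": 0,"dz": -20,"wx": 0,"wy": 0,"wz": 0},
    {"dx": 0,"dy": 0,"dz": -20,"wx": 0,"wy": 0,"wz": 0},
    {"dx": 0,"dy": 0,"dz": -20,"wx": 0,"wy": 0,"wz": 0},
    {"dx": 0,"dy": 0,"dz": -20,"wx": 0,"wy": 0,"wz": 0},
    {"dx": 0,"dy": 0,"dz": 0,"wx": 0,"wy": 0,"wz": 0},
    {"dx": 0,"dy": 0,"dz": 0,"wx": 0,"wy": 0,"wz": 0}
  ]
}}

```text
t: 15.72
ee_pos: [0.4373, 0.3092, 0.0787]
ee_rot: [-3.129, 0.28, 0.0]
contact_force: [0.2, -0.5, -0.8]
width: 0.0529
```

```bash
python3 -c "
from h import *
C,im=snap('w_b6'); go(477,72,75,0)
print(proj(C,(.4374,.3089,.034)))
"
```

```text
t 15.78 pos [437.2 309.   78.4] yaw -10.2 zaxis [-0. -0. -1.] F [1.  0.9 0.4] w 52.9 q1,q7 [-1.09 -0.21]
tool shift [ 81.3 226.2   3.5]
turn [ 0.     0.    -0.179] shift after turn [ 39.8 237.    3.4]
(np.float64(286.7635421730924), np.float64(221.43558793951777))
```

View pics/w_b6.png

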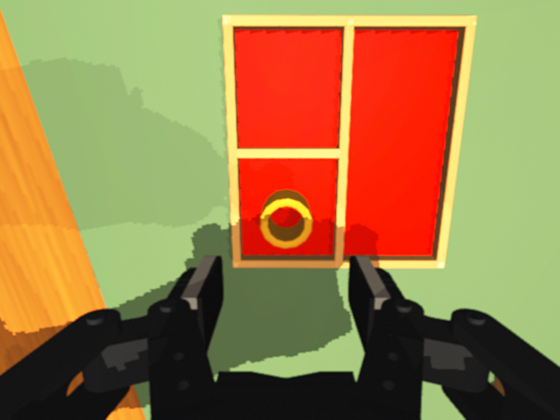

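Brass stands upright in its bay, at (286,222) against a predicted (287,221). On to the steel ferrule.

Emit:
{"method": "send_rows", "body": {
  "hand": 1,
  "rows": [
    {"dx": 0,"dy": 0,"dz": 0,"wx": 0,"wy": 0,"wz": -0.09},
    {"dx": 0,"dy": 0,"dz": 0,"wx": 0,"wy": 0,"wz": -0.09},
    {"dx": 6.6,"dy": 39.5,"dz": 0.5,"wx": 0,"wy": 0,"wz": 0},
    {"dx": 6.6,"dy": 39.5,"dz": 0.5,"wx": 0,"wy": 0,"wz": 0},
    {"dx": 6.6,"dy": 39.5,"dz": 0.5,"wx": 0,"wy": 0,"wz": 0},
    {"dx": 6.6,"dy": 39.5,"dz": 0.5,"wx": 0,"wy": 0,"wz": 0},
    {"dx": 6.6,"dy": 39.5,"dz": 0.5,"wx": 0,"wy": 0,"wz": 0},
    {"dx": 6.6,"dy": 39.5,"dz": 0.5,"wx": 0,"wy": 0,"wz": 0},
    {"dx": 0,"dy": 0,"dz": 0,"wx": 0,"wy": 0,"wz": 0},
    {"dx": 0,"dy": 0,"dz": 0,"wx": 0,"wy": 0,"wz": 0}
  ]
}}

```text
t: 17.02
ee_pos: [0.4771, 0.0723, 0.0754]
ee_rot: [-3.141, -0.001, 0.002]
contact_force: [0.8, 0.8, 0.1]
width: 0.0856
```

```bash
python3 -c "
from h import *
C,im=snap('w_s1'); go(477,72,-17,0)
print(proj(C,(.477,.072,.028)))
for u,v in ((286,209),): print(plane(C,u,v,.028))
"
```

```text
t 17.07 pos [477.1  72.9  75.4] yaw 0.1 zaxis [-0.001  0.    -1.   ] F [-0.4  0.2  0.1] w 85.1 q1,q7 [-0.55  0.33]
tool shift [-0.   0.9 92.4]
turn [-0.     0.001  0.002] shift after turn [-0.1  0.9 92.4]
(np.float64(286.3019114254631), np.float64(220.4255105771127))
[0.47680354 0.07952716 0.028     ]
```

View pics/w_s1.png

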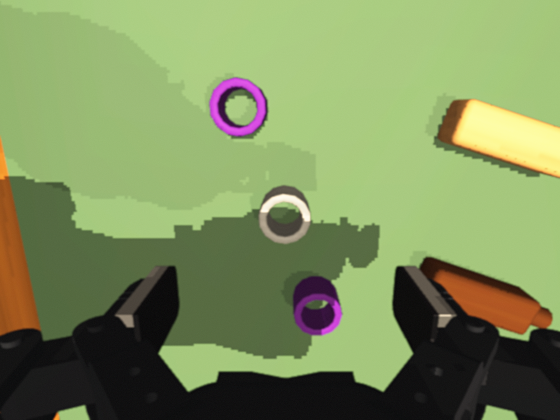

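Steel rim centre is at (285,218), about 1.5 mm from the prediction. Descending.

Emit:
{"method": "send_rows", "body": {
  "rows": [
    {"dx": 0,"dy": -0.5,"dz": 20,"wx": 0,"wy": 0,"wz": 0},
    {"dx": 0,"dy": 0,"dz": 20,"wx": 0,"wy": 0,"wz": 0},
    {"dx": 0,"dy": 0,"dz": 20,"wx": 0,"wy": 0,"wz": 0},
    {"dx": 0,"dy": 0,"dz": 15,"wx": 0,"wy": 0,"wz": 0},
    {"dx": 0,"dy": 0,"dz": 12,"wx": 0,"wy": 0,"wz": 0},
    {"dx": 0,"dy": 0,"dz": 5.5,"wx": 0,"wy": 0,"wz": 0},
    {"dx": 0,"dy": 0,"dz": 0,"wx": 0,"wy": 0,"wz": 0}
  ]
}}

```text
t: 17.95
ee_pos: [0.4773, 0.0728, -0.0169]
ee_rot: [-3.142, -0.002, 0.001]
contact_force: [-0.6, 0.7, 0.1]
width: 0.0854
```

Emit:
{"method": "send_rows", "body": {
  "hand": 0,
  "rows": [
    {"dx": 0,"dy": 0,"dz": 0,"wx": 0,"wy": 0,"wz": 0},
    {"dx": 0,"dy": 0,"dz": 0,"wx": 0,"wy": 0,"wz": 0},
    {"dx": 0,"dy": 0,"dz": 0,"wx": 0,"wy": 0,"wz": 0},
    {"dx": 0,"dy": 0,"dz": 0,"wx": 0,"wy": 0,"wz": 0},
    {"dx": 0,"dy": 0,"dz": 0,"wx": 0,"wy": 0,"wz": 0}
  ]
}}

```text
t: 18.58
ee_pos: [0.4776, 0.0727, -0.016]
ee_rot: [-3.141, -0.001, -0.001]
contact_force: [-1.3, 0.9, 10.0]
width: 0.0316
```

Emit:
{"method": "send_rows", "body": {
  "rows": [
    {"dx": 0,"dy": 0,"dz": -5,"wx": 0,"wy": 0,"wz": 0},
    {"dx": 0,"dy": 0,"dz": -15,"wx": 0,"wy": 0,"wz": 0},
    {"dx": 0,"dy": 0,"dz": -20,"wx": 0,"wy": 0,"wz": 0},
    {"dx": 0,"dy": 0,"dz": -20,"wx": 0,"wy": 0,"wz": 0},
    {"dx": 0,"dy": 0,"dz": -20,"wx": 0,"wy": 0,"wz": 0},
    {"dx": -1,"dy": 34.8,"dz": 0,"wx": 0,"wy": 0,"wz": 0},
    {"dx": -1,"dy": 34.8,"dz": 0,"wx": 0,"wy": 0,"wz": 0},
    {"dx": -1,"dy": 34.8,"dz": 0,"wx": 0,"wy": 0,"wz": 0},
    {"dx": -1,"dy": 34.8,"dz": 0,"wx": 0,"wy": 0,"wz": 0},
    {"dx": -1,"dy": 34.8,"dz": 0,"wx": 0,"wy": 0,"wz": 0},
    {"dx": -1,"dy": 34.8,"dz": 0,"wx": 0,"wy": 0,"wz": 0},
    {"dx": -1,"dy": 34.8,"dz": 0,"wx": 0,"wy": 0,"wz": 0},
    {"dx": -1,"dy": 34.8,"dz": 0,"wx": 0,"wy": 0,"wz": 0},
    {"dx": -1,"dy": 34.8,"dz": 0,"wx": 0,"wy": 0,"wz": 0},
    {"dx": -1,"dy": 34.8,"dz": 0,"wx": 0,"wy": 0,"wz": 0},
    {"dx": 0,"dy": 0,"dz": 0,"wx": 0,"wy": 0,"wz": 0.065},
    {"dx": 0,"dy": 0,"dz": 0,"wx": 0,"wy": 0,"wz": 0}
  ]
}}

```text
t: 20.7
ee_pos: [0.4674, -0.2755, 0.0633]
ee_rot: [-3.14, 0.101, 0.001]
contact_force: [-0.1, 0.6, -0.2]
width: 0.0319
```

```bash
python3 -c "
from h import *
C,im=snap('w_s2'); go(467.9,-275.4,-10.5,-3.6)
"
```

```text
t 20.75 pos [ 467.6 -275.1   63.3] yaw -3.6 zaxis [-0.  0. -1.] F [ 0.2 -0.4 -1.3] w 31.5 q1,q7 [0.19 0.84]
tool shift [ 0.4  0.3 73.8]
turn [-0.  0.  0.] shift after turn [ 0.3  0.3 73.8]
```

View pics/w_s2.png

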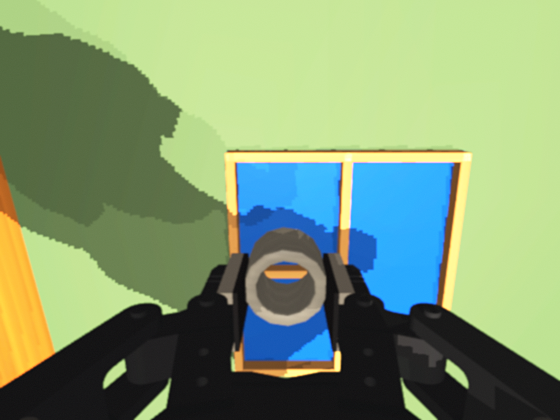

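Emit:
{"method": "send_rows", "body": {
  "rows": [
    {"dx": 0.5,"dy": 0,"dz": 15,"wx": 0,"wy": 0,"wz": 0},
    {"dx": 0,"dy": 0,"dz": 20,"wx": 0,"wy": 0,"wz": 0},
    {"dx": 0,"dy": 0,"dz": 20,"wx": 0,"wy": 0,"wz": 0},
    {"dx": 0,"dy": 0,"dz": 10,"wx": 0,"wy": 0,"wz": 0},
    {"dx": 0,"dy": 0,"dz": 5,"wx": 0,"wy": 0,"wz": 0},
    {"dx": 0,"dy": 0,"dz": 2.5,"wx": 0,"wy": 0,"wz": 0},
    {"dx": 0,"dy": 0,"dz": 0.8,"wx": 0,"wy": 0,"wz": 0},
    {"dx": 0,"dy": 0,"dz": 0.5,"wx": 0,"wy": 0,"wz": 0}
  ]
}}

```text
t: 21.75
ee_pos: [0.4685, -0.2756, -0.01]
ee_rot: [3.14, -0.1, 0.001]
contact_force: [-1.3, 1.3, 8.1]
width: 0.0313
```

Contact at 8 N. Releasing and rising, then on to the knob at about (625, −130.5).

Emit:
{"method": "send_rows", "body": {
  "hand": 0.62,
  "rows": [
    {"dx": 0,"dy": 0,"dz": 0,"wx": 0,"wy": 0,"wz": 0},
    {"dx": 0,"dy": 0,"dz": 0,"wx": 0,"wy": 0,"wz": 0},
    {"dx": 0,"dy": 0,"dz": 0,"wx": 0,"wy": 0,"wz": 0},
    {"dx": 0,"dy": 0,"dz": 0,"wx": 0,"wy": 0,"wz": 0},
    {"dx": 0,"dy": 0,"dz": -10,"wx": 0,"wy": 0,"wz": 0},
    {"dx": 0,"dy": 0,"dz": -20,"wx": 0,"wy": 0,"wz": 0},
    {"dx": 0,"dy": 0,"dz": -20,"wx": 0,"wy": 0,"wz": 0},
    {"dx": 0,"dy": 0,"dz": -20,"wx": 0,"wy": 0,"wz": 0},
    {"dx": 0,"dy": 0,"dz": -20,"wx": 0,"wy": 0,"wz": 0},
    {"dx": 0,"dy": 0,"dz": 0,"wx": 0,"wy": 0,"wz": 0},
    {"dx": 0,"dy": 0,"dz": 0,"wx": 0,"wy": 0,"wz": 0}
  ]
}}

```text
t: 23.12
ee_pos: [0.4682, -0.2751, 0.0794]
ee_rot: [-3.14, 0.1, -0.0]
contact_force: [0.2, 0.2, 0.6]
width: 0.0528
```

```bash
python3 -c "
from h import *
C,im=snap('w_s3'); go(625,-130.5,80,-3.6)
print(proj(C,(.4679,-.2754,.034)))
"
```

```text
t 23.18 pos [ 468.  -275.2   79.1] yaw -3.7 zaxis [-0.001  0.    -1.   ] F [ 0.6 -0.2  0.3] w 52.6 q1,q7 [0.17 0.83]
tool shift [ 147.5 -154.4   -1. ]
turn [-0.     0.001 -0.001] shift after turn [ 147.6 -154.2   -0.9]
(np.float64(285.9342817822108), np.float64(221.28750374412917))
```

View pics/w_s3.png

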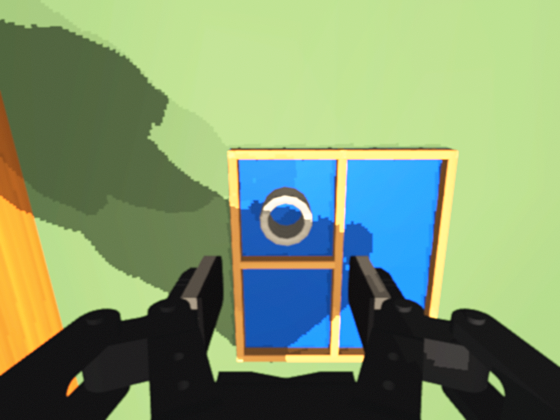

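Steel stands in the blue bay, at (286,220) against a predicted (286,221). Moving over the knob.

Emit:
{"method": "send_rows", "body": {
  "hand": 1,
  "rows": [
    {"dx": 29.5,"dy": -31,"dz": 0,"wx": 0,"wy": 0,"wz": 0},
    {"dx": 29.5,"dy": -31,"dz": 0,"wx": 0,"wy": 0,"wz": 0},
    {"dx": 29.5,"dy": -31,"dz": 0,"wx": 0,"wy": 0,"wz": 0},
    {"dx": 29.5,"dy": -31,"dz": 0,"wx": 0,"wy": 0,"wz": 0},
    {"dx": 29.5,"dy": -31,"dz": 0,"wx": 0,"wy": 0,"wz": 0},
    {"dx": 0,"dy": 0,"dz": 0,"wx": 0,"wy": 0,"wz": 0},
    {"dx": 0,"dy": 0,"dz": 0,"wx": 0,"wy": 0,"wz": 0}
  ]
}}

```text
t: 24.05
ee_pos: [0.6244, -0.1306, 0.0786]
ee_rot: [3.14, -0.101, -0.003]
contact_force: [-0.8, 0.0, 0.4]
width: 0.085
```

```bash
python3 -c "
from h import *
C,im=snap('w_k1'); go(625,-130.5,-20,-3.6)
for z in (0,.009,.024,.032): print(np.round(proj(C,(.625,-.1305,z)),1))
"
```

```text
t 24.10 pos [ 624.2 -131.2   78.9] yaw -3.7 zaxis [-0.002 -0.    -1.   ] F [ 0.3 -0.9 -0.2] w 85.1 q1,q7 [-0.17  0.51]
tool shift [ 0.9 -0.8 98.9]
turn [ 0.001  0.001 -0.002] shift after turn [ 0.8 -0.8 98.9]
[287.4 206.5]
[287.4 210. ]
[287.5 216.3]
[287.5 220.1]
```

View pics/w_k1.png

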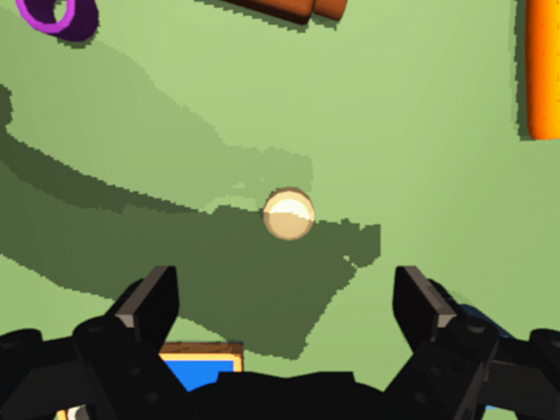

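```bash
python3 -c "
from h import *
S=cam('side')
for u,v,x in ((204,275.5,.4525),(203,274.5,.4525)):
    for y in(-.088,-.085):
        e,d=ray(S,u,v); print(np.round((e+d*(x-e[0])/d[0])*1e3,1), np.round((e+d*(y-e[1])/d[1])*1e3,1))
"
```

```text
[452.5 -75.9   2.2] [450.8 -88.   16.2]
[452.5 -75.9   2.2] [451.2 -85.   12.7]
[452.5 -65.1  -6.7] [449.3 -88.   19.6]
[452.5 -65.1  -6.7] [449.8 -85.   16.1]
```

Emit:
{"method": "send_rows", "body": {
  "rows": [
    {"dx": 1.5,"dy": -1,"dz": 20,"wx": 0,"wy": 0,"wz": 0},
    {"dx": 0,"dy": 0,"dz": 20,"wx": 0,"wy": 0,"wz": 0},
    {"dx": 0,"dy": 0,"dz": 20,"wx": 0,"wy": 0,"wz": 0},
    {"dx": 0,"dy": 0,"dz": 20,"wx": 0,"wy": 0,"wz": 0},
    {"dx": 0,"dy": 0,"dz": 12,"wx": 0,"wy": 0,"wz": 0},
    {"dx": 0,"dy": 0,"dz": 6,"wx": 0,"wy": 0,"wz": 0},
    {"dx": 0,"dy": 0,"dz": 2.5,"wx": 0,"wy": 0,"wz": 0},
    {"dx": 0,"dy": 0,"dz": 0,"wx": 0,"wy": 0,"wz": 0}
  ]
}}

```text
t: 25.1
ee_pos: [0.6272, -0.1294, -0.0207]
ee_rot: [3.14, -0.1, 0.001]
contact_force: [-0.5, 0.7, 0.5]
width: 0.0859
```

Emit:
{"method": "send_rows", "body": {
  "hand": 0,
  "rows": [
    {"dx": 0,"dy": 0,"dz": 0,"wx": 0,"wy": 0,"wz": 0},
    {"dx": 0,"dy": 0,"dz": 0,"wx": 0,"wy": 0,"wz": 0},
    {"dx": 0,"dy": 0,"dz": 0,"wx": 0,"wy": 0,"wz": 0},
    {"dx": 0,"dy": 0,"dz": 0,"wx": 0,"wy": 0,"wz": 0},
    {"dx": 0,"dy": 0,"dz": 0,"wx": 0,"wy": 0,"wz": 0}
  ]
}}

```text
t: 25.72
ee_pos: [0.6271, -0.1293, -0.0204]
ee_rot: [-3.14, 0.1, -0.001]
contact_force: [-0.7, -0.2, 5.3]
width: 0.0316
```

```bash
python3 -c "
from h import *
im=bot.read_camera('side')[210:300,240:370]; cv2.imwrite('pics/z5.png',cv2.resize(im,None,fx=6,fy=6,interpolation=cv2.INTER_CUBIC));show()
"
```

```text
t 25.77 pos [ 627.1 -129.3  -20.4] yaw -3.7 zaxis [ 0.001  0.    -1.   ] F [-1.1  0.2  4.5] w 31.3 q1,q7 [-0.09  0.58]
```

View pics/z5.png

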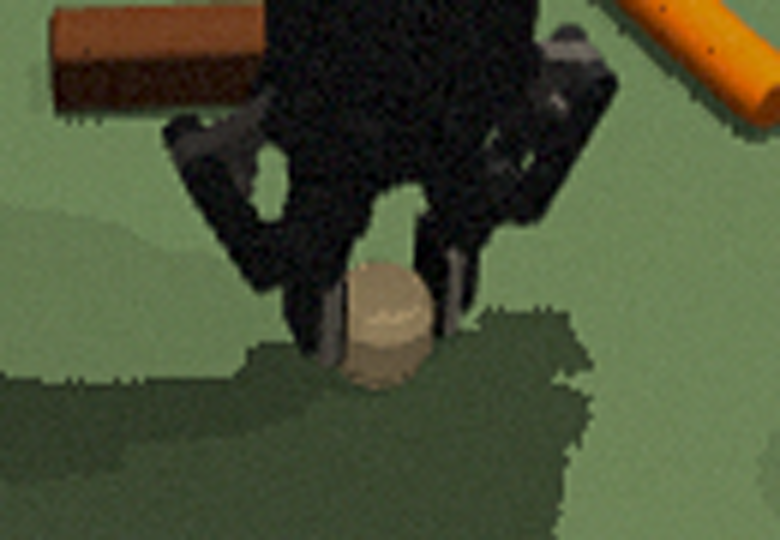

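Emit:
{"method": "send_rows", "body": {
  "rows": [
    {"dx": 0,"dy": 0,"dz": -5,"wx": 0,"wy": 0,"wz": 0},
    {"dx": 0,"dy": 0,"dz": -15,"wx": 0,"wy": 0,"wz": 0},
    {"dx": 0,"dy": 0,"dz": -20,"wx": 0,"wy": 0,"wz": 0},
    {"dx": 0,"dy": 0,"dz": -20,"wx": 0,"wy": 0,"wz": 0},
    {"dx": 0,"dy": 0,"dz": -20,"wx": 0,"wy": 0,"wz": 0},
    {"dx": -17.4,"dy": -42,"dz": 0,"wx": 0,"wy": 0,"wz": 0},
    {"dx": -17.4,"dy": -42,"dz": 0,"wx": 0,"wy": 0,"wz": 0},
    {"dx": -17.4,"dy": -42,"dz": 0,"wx": 0,"wy": 0,"wz": 0},
    {"dx": -17.4,"dy": -42,"dz": 0,"wx": 0,"wy": 0,"wz": 0},
    {"dx": -17.4,"dy": -42,"dz": 0,"wx": 0,"wy": 0,"wz": 0},
    {"dx": -17.4,"dy": -42,"dz": 0,"wx": 0,"wy": 0,"wz": 0},
    {"dx": -17.4,"dy": -42,"dz": 0,"wx": 0,"wy": 0,"wz": 0},
    {"dx": -17.4,"dy": -42,"dz": 0,"wx": 0,"wy": 0,"wz": 0},
    {"dx": -17.4,"dy": -42,"dz": 0,"wx": 0,"wy": 0,"wz": 0},
    {"dx": -17.4,"dy": -42,"dz": 0,"wx": 0,"wy": 0,"wz": 0},
    {"dx": -17.4,"dy": -42,"dz": 0,"wx": 0,"wy": 0,"wz": 0},
    {"dx": -17.4,"dy": -42,"dz": 0,"wx": 0,"wy": 0,"wz": 0},
    {"dx": 0,"dy": 0,"dz": 0,"wx": 0,"wy": 0,"wz": 0.115},
    {"dx": 0,"dy": 0,"dz": 0,"wx": 0,"wy": 0,"wz": 0},
    {"dx": 0,"dy": 0,"dz": 0,"wx": 0,"wy": 0,"wz": 0}
  ]
}}

```text
t: 28.28
ee_pos: [0.4511, 0.3865, 0.0596]
ee_rot: [-3.129, 0.278, -0.001]
contact_force: [0.3, 0.2, 0.4]
width: 0.0313
```

```bash
python3 -c "
from h import *
C,im=snap('w_k2'); go(451.4,386.6,-14.5,-10.2)
"
```

```text
t 28.32 pos [451.2 386.4  59.5] yaw -10.2 zaxis [ 0.  0. -1.] F [-0.3  0.2  0.8] w 31.5 q1,q7 [-1.16 -0.31]
tool shift [ 0.1 -0.3 74. ]
turn [-0. -0. -0.] shift after turn [ 0.2 -0.3 74. ]
```

View pics/w_k2.png

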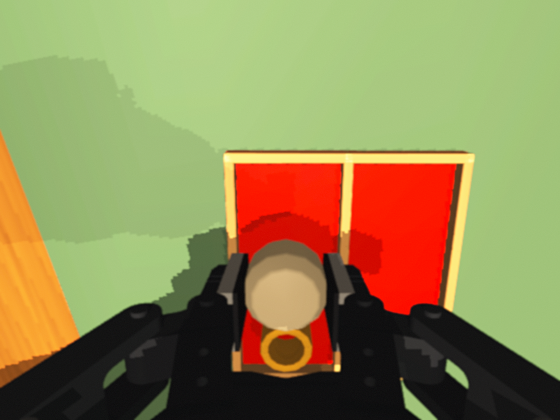

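Emit:
{"method": "send_rows", "body": {
  "rows": [
    {"dx": 0,"dy": 0,"dz": 15,"wx": 0,"wy": 0,"wz": 0},
    {"dx": 0,"dy": 0,"dz": 20,"wx": 0,"wy": 0,"wz": 0},
    {"dx": 0,"dy": 0,"dz": 20,"wx": 0,"wy": 0,"wz": 0},
    {"dx": 0,"dy": 0,"dz": 10,"wx": 0,"wy": 0,"wz": 0},
    {"dx": 0,"dy": 0,"dz": 5,"wx": 0,"wy": 0,"wz": 0},
    {"dx": 0,"dy": 0,"dz": 2.5,"wx": 0,"wy": 0,"wz": 0},
    {"dx": 0,"dy": 0,"dz": 1,"wx": 0,"wy": 0,"wz": 0},
    {"dx": 0,"dy": 0,"dz": 0.5,"wx": 0,"wy": 0,"wz": 0}
  ]
}}

```text
t: 29.32
ee_pos: [0.451, 0.3872, -0.0144]
ee_rot: [-3.128, 0.281, -0.001]
contact_force: [-1.0, -1.3, 8.2]
width: 0.0314
```

Contact at 8 N, at the expected height. Releasing gently.

Emit:
{"method": "send_rows", "body": {
  "hand": 0.55,
  "rows": [
    {"dx": 0,"dy": 0,"dz": 0,"wx": 0,"wy": 0,"wz": 0},
    {"dx": 0,"dy": 0,"dz": 0,"wx": 0,"wy": 0,"wz": 0},
    {"dx": 0,"dy": 0,"dz": 0,"wx": 0,"wy": 0,"wz": 0},
    {"dx": 0,"dy": 0,"dz": 0,"wx": 0,"wy": 0,"wz": 0},
    {"dx": 0,"dy": 0,"dz": -10,"wx": 0,"wy": 0,"wz": 0},
    {"dx": 0,"dy": 0,"dz": -20,"wx": 0,"wy": 0,"wz": 0},
    {"dx": 0,"dy": 0,"dz": -20,"wx": 0,"wy": 0,"wz": 0},
    {"dx": 0,"dy": 0,"dz": -20,"wx": 0,"wy": 0,"wz": 0},
    {"dx": 0,"dy": 0,"dz": -20,"wx": 0,"wy": 0,"wz": 0},
    {"dx": 0,"dy": 0,"dz": 0,"wx": 0,"wy": 0,"wz": 0},
    {"dx": 0,"dy": 0,"dz": 0,"wx": 0,"wy": 0,"wz": 0}
  ]
}}

```text
t: 30.7
ee_pos: [0.4504, 0.3871, 0.0748]
ee_rot: [-3.129, 0.28, 0.0]
contact_force: [-0.8, -0.4, -0.5]
width: 0.0469
```

```bash
python3 -c "
from h import *
C,im=snap('w_k3'); go(613.7,11.3,80,70.5)
print(proj(C,(.4514,.3866,.026)))
"
```

```text
t 30.75 pos [450.3 386.9  74.5] yaw -10.2 zaxis [-0.001 -0.    -1.   ] F [ 0.4 -0.1 -0.6] w 46.9 q1,q7 [-1.18 -0.33]
tool shift [227.6 340.6  -5.5]
turn [ 0.000e+00  1.000e-03 -1.409e+00] shift after turn [-299.5  279.4   -5.5]
(np.float64(288.1334826551602), np.float64(219.57335533386365))
```

View pics/w_k3.png

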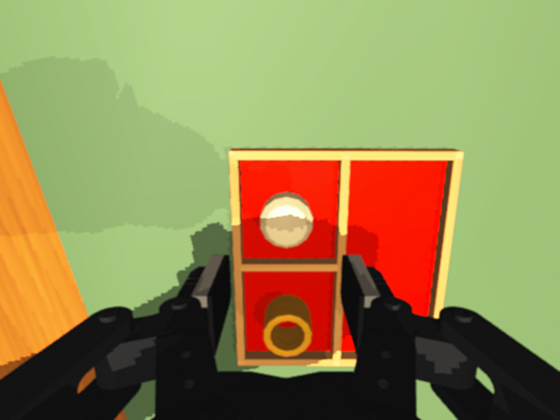

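The knob and the brass both stand in the red bays. Now the dark handle: move across, then turn to yaw 70.5°.

Emit:
{"method": "send_rows", "body": {
  "hand": 1,
  "rows": [
    {"dx": 25.3,"dy": 37.8,"dz": -3,"wx": 0,"wy": 0,"wz": 0},
    {"dx": 25.3,"dy": 37.8,"dz": -3,"wx": 0,"wy": 0,"wz": 0},
    {"dx": 25.3,"dy": 37.8,"dz": 0,"wx": 0,"wy": 0,"wz": 0},
    {"dx": 25.3,"dy": 37.8,"dz": 0,"wx": 0,"wy": 0,"wz": 0},
    {"dx": 25.3,"dy": 37.8,"dz": 0,"wx": 0,"wy": 0,"wz": 0},
    {"dx": 25.3,"dy": 37.8,"dz": 0,"wx": 0,"wy": 0,"wz": 0},
    {"dx": 25.3,"dy": 37.8,"dz": 0,"wx": 0,"wy": 0,"wz": 0},
    {"dx": 25.3,"dy": 37.8,"dz": 0,"wx": 0,"wy": 0,"wz": 0},
    {"dx": 25.3,"dy": 37.8,"dz": 0,"wx": 0,"wy": 0,"wz": 0},
    {"dx": 0,"dy": 0,"dz": 0,"wx": 0,"wy": 0,"wz": -0.1565},
    {"dx": 0,"dy": 0,"dz": 0,"wx": 0,"wy": 0,"wz": -0.1565},
    {"dx": 0,"dy": 0,"dz": 0,"wx": 0,"wy": 0,"wz": -0.1565},
    {"dx": 0,"dy": 0,"dz": 0,"wx": 0,"wy": 0,"wz": -0.1565},
    {"dx": 0,"dy": 0,"dz": 0,"wx": 0,"wy": 0,"wz": -0.1565},
    {"dx": 0,"dy": 0,"dz": 0,"wx": 0,"wy": 0,"wz": -0.1565},
    {"dx": 0,"dy": 0,"dz": 0,"wx": 0,"wy": 0,"wz": -0.1565},
    {"dx": 0,"dy": 0,"dz": 0,"wx": 0,"wy": 0,"wz": -0.1565},
    {"dx": 0,"dy": 0,"dz": 0,"wx": 0,"wy": 0,"wz": -0.1565},
    {"dx": 0,"dy": 0,"dz": 0,"wx": 0,"wy": 0,"wz": 0}
  ]
}}

```text
t: 33.12
ee_pos: [0.6138, 0.0114, 0.0803]
ee_rot: [-2.567, -1.809, 0.001]
contact_force: [-0.1, -0.1, 0.2]
width: 0.0854
```

```bash
python3 -c "
from h import *
C,im=snap('w_d1'); go(613.7,11.3,-20,70.5)
print(proj(C,(.6175,.010,.028)),proj(C,(.6137,.0113,.028)))
"
```

```text
t 33.17 pos [613.9  11.4  80.4] yaw 70.2 zaxis [-0.001  0.    -1.   ] F [-0.3 -0.1 -0.1] w 85.6 q1,q7 [-0.19  1.24]
tool shift [ -0.2  -0.  100.4]
turn [-0.001 -0.    -0.005] shift after turn [-2.000e-01 -1.000e-01  1.004e+02]
(np.float64(285.16225570770575), np.float64(224.2660673846945)) (np.float64(285.07674664376356), np.float64(218.357517679272))
```

View pics/w_d1.png

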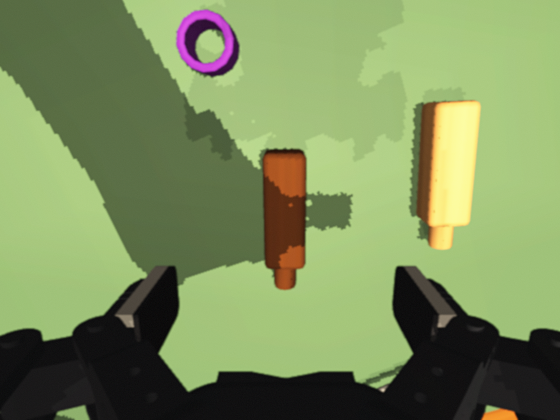

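The dark handle lies lengthwise between the jaws, centred at (285,220). Descending.

Emit:
{"method": "send_rows", "body": {
  "rows": [
    {"dx": 0,"dy": 0,"dz": 20,"wx": 0,"wy": 0,"wz": 0},
    {"dx": 0,"dy": 0,"dz": 20,"wx": 0,"wy": 0,"wz": 0},
    {"dx": 0,"dy": 0,"dz": 20,"wx": 0,"wy": 0,"wz": 0},
    {"dx": 0,"dy": 0,"dz": 20,"wx": 0,"wy": 0,"wz": 0},
    {"dx": 0,"dy": 0,"dz": 12,"wx": 0,"wy": 0,"wz": 0},
    {"dx": 0,"dy": 0,"dz": 6,"wx": 0,"wy": 0,"wz": 0},
    {"dx": 0,"dy": 0,"dz": 2.5,"wx": 0,"wy": 0,"wz": 0},
    {"dx": 0,"dy": 0,"dz": 0,"wx": 0,"wy": 0,"wz": 0}
  ]
}}

```text
t: 34.17
ee_pos: [0.6145, 0.0117, -0.0192]
ee_rot: [2.566, 1.811, 0.001]
contact_force: [0.8, -0.6, -0.1]
width: 0.0852
```

Emit:
{"method": "send_rows", "body": {
  "hand": 0,
  "rows": [
    {"dx": 0,"dy": 0,"dz": 0,"wx": 0,"wy": 0,"wz": 0},
    {"dx": 0,"dy": 0,"dz": 0,"wx": 0,"wy": 0,"wz": 0},
    {"dx": 0,"dy": 0,"dz": 0,"wx": 0,"wy": 0,"wz": 0},
    {"dx": 0,"dy": 0,"dz": 0,"wx": 0,"wy": 0,"wz": 0},
    {"dx": 0,"dy": 0,"dz": 0,"wx": 0,"wy": 0,"wz": 0},
    {"dx": 0,"dy": 0,"dz": 0,"wx": 0,"wy": 0,"wz": 0}
  ]
}}

```text
t: 34.92
ee_pos: [0.6145, 0.0117, -0.0191]
ee_rot: [2.566, 1.812, 0.001]
contact_force: [-1.3, 0.0, 5.8]
width: 0.0268
```

```bash
python3 -c "
from h import *
go(516,335,60,-10.2)
"
```

```text
t 34.92 pos [614.5  11.7 -19.1] yaw 70.4 zaxis [ 0.001  0.    -1.   ] F [-1.3  0.   5.8] w 26.8 q1,q7 [-0.16  1.26]
tool shift [ 271.7 -201.   -79.1]
turn [ 0.000e+00 -1.000e-03  1.408e+00] shift after turn [-154.2 -300.7  -79.1]
```

Emit:
{"method": "send_rows", "body": {
  "rows": [
    {"dx": 0,"dy": 0,"dz": -5,"wx": 0,"wy": 0,"wz": 0},
    {"dx": 0,"dy": 0,"dz": -15,"wx": 0,"wy": 0,"wz": 0},
    {"dx": 0,"dy": 0,"dz": -20,"wx": 0,"wy": 0,"wz": 0},
    {"dx": 0,"dy": 0,"dz": -20,"wx": 0,"wy": 0,"wz": 0},
    {"dx": 0,"dy": 0,"dz": -20,"wx": 0,"wy": 0,"wz": 0},
    {"dx": 0,"dy": 0,"dz": 0,"wx": 0,"wy": 0,"wz": 0.1565},
    {"dx": 0,"dy": 0,"dz": 0,"wx": 0,"wy": 0,"wz": 0.1565},
    {"dx": 0,"dy": 0,"dz": 0,"wx": 0,"wy": 0,"wz": 0.1565},
    {"dx": 0,"dy": 0,"dz": 0,"wx": 0,"wy": 0,"wz": 0.1565},
    {"dx": 0,"dy": 0,"dz": 0,"wx": 0,"wy": 0,"wz": 0.1565},
    {"dx": 0,"dy": 0,"dz": 0,"wx": 0,"wy": 0,"wz": 0.1565},
    {"dx": 0,"dy": 0,"dz": 0,"wx": 0,"wy": 0,"wz": 0.1565},
    {"dx": 0,"dy": 0,"dz": 0,"wx": 0,"wy": 0,"wz": 0.1565},
    {"dx": 0,"dy": 0,"dz": 0,"wx": 0,"wy": 0,"wz": 0.1565},
    {"dx": 0,"dy": 0,"dz": 0,"wx": 0,"wy": 0,"wz": 0}
  ]
}}

```text
t: 36.8
ee_pos: [0.6145, 0.0123, 0.0616]
ee_rot: [-3.129, 0.278, -0.001]
contact_force: [-0.3, 0.6, -1.3]
width: 0.0264
```

Emit:
{"method": "send_rows", "body": {
  "rows": [
    {"dx": -19.3,"dy": -38.1,"dz": 0,"wx": 0,"wy": 0,"wz": 0},
    {"dx": -19.3,"dy": -38.1,"dz": 0,"wx": 0,"wy": 0,"wz": 0},
    {"dx": -19.3,"dy": -38.1,"dz": 0,"wx": 0,"wy": 0,"wz": 0},
    {"dx": -19.3,"dy": -38.1,"dz": 0,"wx": 0,"wy": 0,"wz": 0},
    {"dx": -19.3,"dy": -38.1,"dz": 0,"wx": 0,"wy": 0,"wz": 0},
    {"dx": -19.3,"dy": -38.1,"dz": 0,"wx": 0,"wy": 0,"wz": 0},
    {"dx": -19.3,"dy": -38.1,"dz": 0,"wx": 0,"wy": 0,"wz": 0},
    {"dx": -19.3,"dy": -38.1,"dz": 0,"wx": 0,"wy": 0,"wz": 0},
    {"dx": 0,"dy": 0,"dz": 0,"wx": 0,"wy": 0,"wz": 0},
    {"dx": 0,"dy": 0,"dz": 0,"wx": 0,"wy": 0,"wz": 0}
  ]
}}

```text
t: 38.05
ee_pos: [0.5168, 0.3388, 0.0611]
ee_rot: [-3.129, 0.277, -0.001]
contact_force: [0.3, -1.4, -0.5]
width: 0.0267
```

```bash
python3 -c "
from h import *
C,im=snap('w_d2'); go(516.7,339,-13,-10.2)
"
```

```text
t 38.10 pos [517.1 338.1  61. ] yaw -10.2 zaxis [ 0.001 -0.    -1.   ] F [ 0.1 -0.4 -0.1] w 26.3 q1,q7 [-1.03 -0.2 ]
tool shift [-0.6 -0.9 74. ]
turn [-0.    -0.001 -0.   ] shift after turn [-0.5 -0.9 74. ]
```

View pics/w_d2.png

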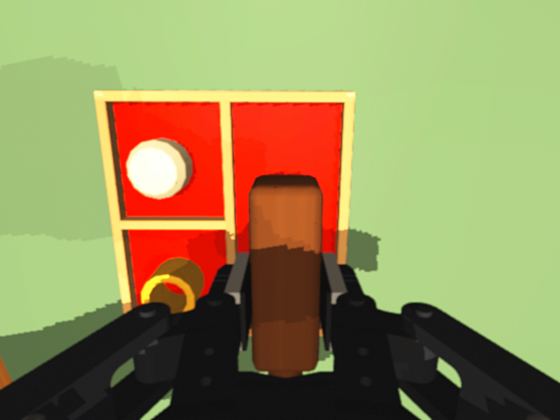

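Emit:
{"method": "send_rows", "body": {
  "rows": [
    {"dx": -0.5,"dy": 0,"dz": 15,"wx": 0,"wy": 0,"wz": 0},
    {"dx": 0,"dy": 0,"dz": 20,"wx": 0,"wy": 0,"wz": 0},
    {"dx": 0,"dy": 0,"dz": 20,"wx": 0,"wy": 0,"wz": 0},
    {"dx": 0,"dy": 0,"dz": 10,"wx": 0,"wy": 0,"wz": 0},
    {"dx": 0,"dy": 0,"dz": 5,"wx": 0,"wy": 0,"wz": 0},
    {"dx": 0,"dy": 0,"dz": 2.5,"wx": 0,"wy": 0,"wz": 0},
    {"dx": 0,"dy": 0,"dz": 1,"wx": 0,"wy": 0,"wz": 0},
    {"dx": 0,"dy": 0,"dz": 0.5,"wx": 0,"wy": 0,"wz": 0}
  ]
}}

```text
t: 39.1
ee_pos: [0.5163, 0.3395, -0.013]
ee_rot: [-3.128, 0.28, -0.001]
contact_force: [-1.3, -0.3, 4.8]
width: 0.0267
```

Emit:
{"method": "send_rows", "body": {
  "hand": 0.5,
  "rows": [
    {"dx": 0,"dy": 0,"dz": 0,"wx": 0,"wy": 0,"wz": 0},
    {"dx": 0,"dy": 0,"dz": 0,"wx": 0,"wy": 0,"wz": 0},
    {"dx": 0,"dy": 0,"dz": 0,"wx": 0,"wy": 0,"wz": 0},
    {"dx": 0,"dy": 0,"dz": 0,"wx": 0,"wy": 0,"wz": 0},
    {"dx": 0,"dy": 0,"dz": -10,"wx": 0,"wy": 0,"wz": 0},
    {"dx": 0,"dy": 0,"dz": -20,"wx": 0,"wy": 0,"wz": 0},
    {"dx": 0,"dy": 0,"dz": -20,"wx": 0,"wy": 0,"wz": 0},
    {"dx": 0,"dy": 0,"dz": -20,"wx": 0,"wy": 0,"wz": 0},
    {"dx": 0,"dy": 0,"dz": -25,"wx": 0,"wy": 0,"wz": 0},
    {"dx": 0,"dy": 0,"dz": 0,"wx": 0,"wy": 0,"wz": 0},
    {"dx": 0,"dy": 0,"dz": 0,"wx": 0,"wy": 0,"wz": 0}
  ]
}}

```text
t: 40.48
ee_pos: [0.5158, 0.3395, 0.0817]
ee_rot: [-3.129, 0.28, 0.0]
contact_force: [-0.4, -0.1, -0.9]
width: 0.0422
```

```bash
python3 -c "
from h import *
C,im=snap('w_d3'); go(620,120.7,80,73)
print(proj(C,(.516,.335,.034)))
"
```

```text
t 40.52 pos [515.7 339.3  81.3] yaw -10.2 zaxis [-0.001 -0.    -1.   ] F [-1.   0.1  0. ] w 42.8 q1,q7 [-1.06 -0.22]
tool shift [141.5 196.6   1.2]
turn [-0.000e+00  1.000e-03 -1.453e+00] shift after turn [-178.5  163.7    1.3]
(np.float64(288.03160389470776), np.float64(226.1744531542231))
```

View pics/w_d3.png

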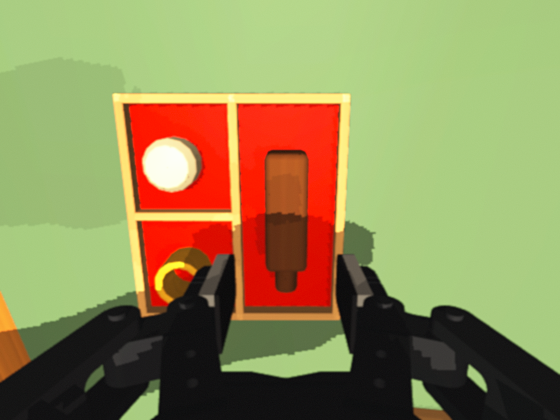

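The dark handle lies flat in the long bay (column 286, rows 150–290). Now the pale handle.

Emit:
{"method": "send_rows", "body": {
  "hand": 1,
  "rows": [
    {"dx": 23.6,"dy": 32.8,"dz": 0,"wx": 0,"wy": 0,"wz": 0},
    {"dx": 23.6,"dy": 32.8,"dz": 0,"wx": 0,"wy": 0,"wz": 0},
    {"dx": 23.6,"dy": 32.8,"dz": 0,"wx": 0,"wy": 0,"wz": 0},
    {"dx": 23.6,"dy": 32.8,"dz": 0,"wx": 0,"wy": 0,"wz": 0},
    {"dx": 23.6,"dy": 32.8,"dz": 0,"wx": 0,"wy": 0,"wz": 0},
    {"dx": 23.6,"dy": 32.8,"dz": 0,"wx": 0,"wy": 0,"wz": 0},
    {"dx": 0,"dy": 0,"dz": 0,"wx": 0,"wy": 0,"wz": -0.1614},
    {"dx": 0,"dy": 0,"dz": 0,"wx": 0,"wy": 0,"wz": -0.1614},
    {"dx": 0,"dy": 0,"dz": 0,"wx": 0,"wy": 0,"wz": -0.1614},
    {"dx": 0,"dy": 0,"dz": 0,"wx": 0,"wy": 0,"wz": -0.1614},
    {"dx": 0,"dy": 0,"dz": 0,"wx": 0,"wy": 0,"wz": -0.1614},
    {"dx": 0,"dy": 0,"dz": 0,"wx": 0,"wy": 0,"wz": -0.1614},
    {"dx": 0,"dy": 0,"dz": 0,"wx": 0,"wy": 0,"wz": -0.1614},
    {"dx": 0,"dy": 0,"dz": 0,"wx": 0,"wy": 0,"wz": -0.1614},
    {"dx": 0,"dy": 0,"dz": 0,"wx": 0,"wy": 0,"wz": -0.1614},
    {"dx": 0,"dy": 0,"dz": 0,"wx": 0,"wy": 0,"wz": 0},
    {"dx": 0,"dy": 0,"dz": 0,"wx": 0,"wy": 0,"wz": 0}
  ]
}}

```text
t: 42.65
ee_pos: [0.6202, 0.1202, 0.081]
ee_rot: [-2.529, -1.863, 0.001]
contact_force: [-0.2, -0.2, 0.4]
width: 0.0853
```

```bash
python3 -c "
from h import *
C,im=snap('w_p1'); go(620,120.7,-19.2,73)
print(proj(C,(.624,.1195,.028)))
"
```

```text
t 42.70 pos [620.2 120.3  81.2] yaw 72.8 zaxis [-0.001 -0.    -1.   ] F [-0.9  0.6  0. ] w 85.3 q1,q7 [-0.38  1.15]
tool shift [  0.4  -0.3 100.4]
turn [-0.     0.    -0.003] shift after turn [  0.3  -0.3 100.4]
(np.float64(286.0688536046718), np.float64(223.78933599189963))
```

View pics/w_p1.png

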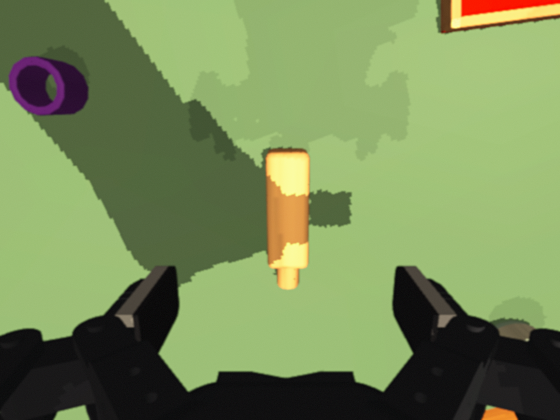

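Aligned, with the handle at column 288. Descending and gripping.

Emit:
{"method": "send_rows", "body": {
  "rows": [
    {"dx": 0.8,"dy": 0,"dz": 20,"wx": 0,"wy": 0,"wz": 0},
    {"dx": 0,"dy": 0,"dz": 20,"wx": 0,"wy": 0,"wz": 0},
    {"dx": 0,"dy": 0,"dz": 20,"wx": 0,"wy": 0,"wz": 0},
    {"dx": 0,"dy": 0,"dz": 20,"wx": 0,"wy": 0,"wz": 0},
    {"dx": 0,"dy": 0,"dz": 12,"wx": 0,"wy": 0,"wz": 0},
    {"dx": 0,"dy": 0,"dz": 6,"wx": 0,"wy": 0,"wz": 0},
    {"dx": 0,"dy": 0,"dz": 2.5,"wx": 0,"wy": 0,"wz": 0},
    {"dx": 0,"dy": 0,"dz": 0,"wx": 0,"wy": 0,"wz": 0}
  ]
}}

```text
t: 43.7
ee_pos: [0.6209, 0.1211, -0.0187]
ee_rot: [2.526, 1.868, 0.001]
contact_force: [-0.1, 0.2, -0.6]
width: 0.0858
```

Emit:
{"method": "send_rows", "body": {
  "hand": 0,
  "rows": [
    {"dx": 0,"dy": 0,"dz": 0,"wx": 0,"wy": 0,"wz": 0},
    {"dx": 0,"dy": 0,"dz": 0,"wx": 0,"wy": 0,"wz": 0},
    {"dx": 0,"dy": 0,"dz": 0,"wx": 0,"wy": 0,"wz": 0},
    {"dx": 0,"dy": 0,"dz": 0,"wx": 0,"wy": 0,"wz": 0},
    {"dx": 0,"dy": 0,"dz": 0,"wx": 0,"wy": 0,"wz": 0},
    {"dx": 0,"dy": 0,"dz": 0,"wx": 0,"wy": 0,"wz": 0}
  ]
}}

```text
t: 44.45
ee_pos: [0.6209, 0.1212, -0.0185]
ee_rot: [2.526, 1.868, 0.001]
contact_force: [-1.3, -0.4, 5.5]
width: 0.0268
```

```bash
python3 -c "
from h import *
go(538.2,-314.8,60,-3.6)
"
```

```text
t 44.45 pos [620.9 121.2 -18.5] yaw 73.0 zaxis [ 0.001  0.    -1.   ] F [-1.3 -0.4  5.5] w 26.8 q1,q7 [-0.35  1.17]
tool shift [-441.1   48.6  -78.7]
turn [ 0.000e+00 -1.000e-03  1.336e+00] shift after turn [-55.2 440.3 -78.5]
```

Emit:
{"method": "send_rows", "body": {
  "rows": [
    {"dx": 0,"dy": 0,"dz": -5,"wx": 0,"wy": 0,"wz": 0},
    {"dx": 0,"dy": 0,"dz": -15,"wx": 0,"wy": 0,"wz": 0},
    {"dx": 0,"dy": 0,"dz": -20,"wx": 0,"wy": 0,"wz": 0},
    {"dx": 0,"dy": 0,"dz": -20,"wx": 0,"wy": 0,"wz": 0},
    {"dx": 0,"dy": 0,"dz": -20,"wx": 0,"wy": 0,"wz": 0},
    {"dx": 0,"dy": 0,"dz": 0,"wx": 0,"wy": 0,"wz": 0.1485},
    {"dx": 0,"dy": 0,"dz": 0,"wx": 0,"wy": 0,"wz": 0.1485},
    {"dx": 0,"dy": 0,"dz": 0,"wx": 0,"wy": 0,"wz": 0.1485},
    {"dx": 0,"dy": 0,"dz": 0,"wx": 0,"wy": 0,"wz": 0.1485},
    {"dx": 0,"dy": 0,"dz": 0,"wx": 0,"wy": 0,"wz": 0.1485},
    {"dx": 0,"dy": 0,"dz": 0,"wx": 0,"wy": 0,"wz": 0.1485},
    {"dx": 0,"dy": 0,"dz": 0,"wx": 0,"wy": 0,"wz": 0.1485},
    {"dx": 0,"dy": 0,"dz": 0,"wx": 0,"wy": 0,"wz": 0.1485},
    {"dx": 0,"dy": 0,"dz": 0,"wx": 0,"wy": 0,"wz": 0.1485},
    {"dx": 0,"dy": 0,"dz": 0,"wx": 0,"wy": 0,"wz": 0}
  ]
}}

```text
t: 46.32
ee_pos: [0.6207, 0.1217, 0.0618]
ee_rot: [-3.14, 0.096, -0.001]
contact_force: [-0.1, 0.6, -0.9]
width: 0.0267
```

Emit:
{"method": "send_rows", "body": {
  "rows": [
    {"dx": -5,"dy": 40,"dz": 0,"wx": 0,"wy": 0,"wz": 0},
    {"dx": -5,"dy": 40,"dz": 0,"wx": 0,"wy": 0,"wz": 0},
    {"dx": -5,"dy": 40,"dz": 0,"wx": 0,"wy": 0,"wz": 0},
    {"dx": -5,"dy": 40,"dz": 0,"wx": 0,"wy": 0,"wz": 0},
    {"dx": -5,"dy": 40,"dz": 0,"wx": 0,"wy": 0,"wz": 0},
    {"dx": -5,"dy": 40,"dz": 0,"wx": 0,"wy": 0,"wz": 0},
    {"dx": -5,"dy": 40,"dz": 0,"wx": 0,"wy": 0,"wz": 0},
    {"dx": -5,"dy": 40,"dz": 0,"wx": 0,"wy": 0,"wz": 0},
    {"dx": -5,"dy": 40,"dz": 0,"wx": 0,"wy": 0,"wz": 0},
    {"dx": -5,"dy": 40,"dz": 0,"wx": 0,"wy": 0,"wz": 0},
    {"dx": -5,"dy": 40,"dz": 0,"wx": 0,"wy": 0,"wz": 0},
    {"dx": 0,"dy": 0,"dz": 0,"wx": 0,"wy": 0,"wz": 0},
    {"dx": 0,"dy": 0,"dz": 0,"wx": 0,"wy": 0,"wz": 0}
  ]
}}

```text
t: 47.95
ee_pos: [0.5382, -0.3141, 0.0613]
ee_rot: [-3.139, 0.096, -0.001]
contact_force: [-0.5, 1.3, -0.4]
width: 0.0264
```

```bash
python3 -c "
from h import *
C,im=snap('w_p2'); go(538.2,-314.8,-12.7,-3.6)
"
```

```text
t 48.00 pos [ 538.5 -313.4   61.2] yaw -3.5 zaxis [ 0.     0.001 -1.   ] F [-0.2  0.2 -0.4] w 26.4 q1,q7 [0.17 0.86]
tool shift [-0.2  1.5 73.9]
turn [-0.001 -0.     0.003] shift after turn [-0.2  1.4 73.9]
```

View pics/w_p2.png

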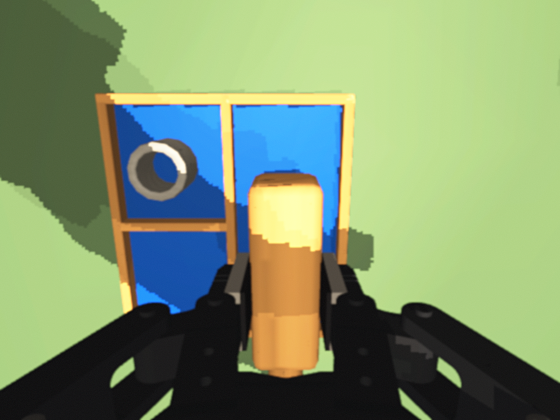

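Emit:
{"method": "send_rows", "body": {
  "rows": [
    {"dx": 0,"dy": 1,"dz": 15,"wx": 0,"wy": 0,"wz": 0},
    {"dx": 0,"dy": 0,"dz": 20,"wx": 0,"wy": 0,"wz": 0},
    {"dx": 0,"dy": 0,"dz": 20,"wx": 0,"wy": 0,"wz": 0},
    {"dx": 0,"dy": 0,"dz": 10,"wx": 0,"wy": 0,"wz": 0},
    {"dx": 0,"dy": 0,"dz": 5,"wx": 0,"wy": 0,"wz": 0},
    {"dx": 0,"dy": 0,"dz": 2.5,"wx": 0,"wy": 0,"wz": 0},
    {"dx": 0,"dy": 0,"dz": 1,"wx": 0,"wy": 0,"wz": 0},
    {"dx": 0,"dy": 0,"dz": 0.5,"wx": 0,"wy": 0,"wz": 0}
  ]
}}

```text
t: 49.0
ee_pos: [0.5383, -0.3157, -0.0125]
ee_rot: [3.14, -0.099, 0.001]
contact_force: [-1.8, 0.3, 5.0]
width: 0.0263
```

Emit:
{"method": "send_rows", "body": {
  "hand": 0.5,
  "rows": [
    {"dx": 0,"dy": 0,"dz": 0,"wx": 0,"wy": 0,"wz": 0},
    {"dx": 0,"dy": 0,"dz": 0,"wx": 0,"wy": 0,"wz": 0},
    {"dx": 0,"dy": 0,"dz": 0,"wx": 0,"wy": 0,"wz": 0},
    {"dx": 0,"dy": 0,"dz": 0,"wx": 0,"wy": 0,"wz": 0},
    {"dx": 0,"dy": 0,"dz": -10,"wx": 0,"wy": 0,"wz": 0},
    {"dx": 0,"dy": 0,"dz": -20,"wx": 0,"wy": 0,"wz": 0},
    {"dx": 0,"dy": 0,"dz": -30,"wx": 0,"wy": 0,"wz": 0},
    {"dx": 0,"dy": 0,"dz": -40,"wx": 0,"wy": 0,"wz": 0},
    {"dx": 0,"dy": 0,"dz": -50,"wx": 0,"wy": 0,"wz": 0},
    {"dx": 0,"dy": 0,"dz": -50,"wx": 0,"wy": 0,"wz": 0},
    {"dx": 0,"dy": 0,"dz": -50,"wx": 0,"wy": 0,"wz": 0},
    {"dx": 0,"dy": 0,"dz": 0,"wx": 0,"wy": 0,"wz": 0},
    {"dx": 0,"dy": 0,"dz": 0,"wx": 0,"wy": 0,"wz": 0}
  ]
}}

```text
t: 50.62
ee_pos: [0.5378, -0.3151, 0.2377]
ee_rot: [-3.14, 0.098, -0.001]
contact_force: [-0.8, 0.4, 0.1]
width: 0.0427
```

```bash
cat > m3.py <<'E'
from h import *
C,im=snap('w_p3'); show()
cv2.imwrite('pics/sc_end.png',bot.read_camera('scene'))
hsv=cv2.cvtColor(im,cv2.COLOR_BGR2HSV)
def intray(p,c,yaw):
    a=np.radians(yaw); d=p[:2]*1e3-c; return np.round([d@[np.cos(a),np.sin(a)],d@[-np.sin(a),np.cos(a)]],1)
for k,lo,hi in (("pale",(10,60,60),(30,255,255)),):
    m=cv2.inRange(hsv,lo,hi); m[300:]=0
    n,lab,st,ce=cv2.connectedComponentsWithStats(m)
    for i in range(1,n):
        if st[i,4]>200:
            q=(st[i,0]+st[i,2]/2,st[i,1]+st[i,3]/2); print(k,st[i],intray(plane(C,*q,.034),np.array([501.7,-316.4]),-3.6))
E
python3 m3.py
```

```text
t 50.67 pos [ 537.5 -314.9  236.8] yaw -3.6 zaxis [-0.001  0.001 -1.   ] F [ 0.2 -0.3  0.2] w 42.8 q1,q7 [0.04 0.73]
pale [    0     0    94   300 17985] [-210.5   29.7]
pale [ 180   98  145  147 4738] [0.9 7.3]
pale [ 273  135   26   88 2002] [36.  -0.7]
pale [ 536  136   24  164 2059] [320.5 -43.8]
```

View pics/w_p3.png

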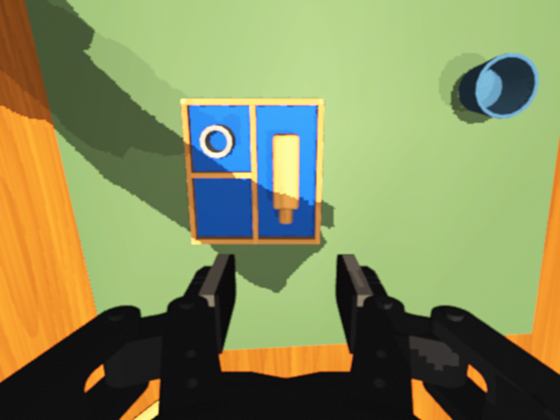

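View pics/sc_end.png

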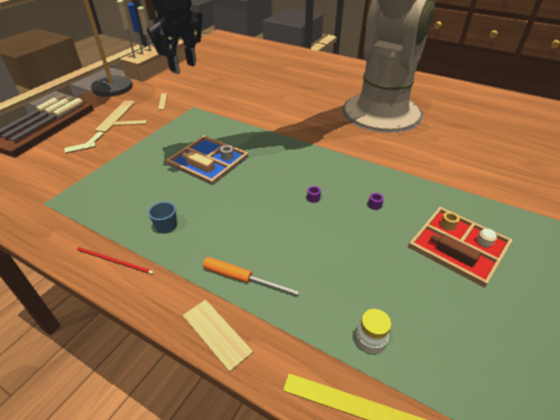

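Every part is in its bay. The pale handle measures (36, −0.7) mm in the tray frame, and the bystanders look unmoved. Handing in.

```bash
python3 -c "
from rig import bot
print(bot.close_job())"
```

```text
the job is handed in; nothing more can be done
None
```

I put all five parts in their trays and handed the job in at about 51 s. The interface reported no verdict.

- **Red tray:** the brass ferrule and the ivory knob each stand upright in a square bay, and the dark handle lies flat in the long bay.
- **Blue tray:** the steel ferrule stands upright in a square bay, and the pale handle lies flat in the long bay.

**Placement checks:** after each release, the wrist picture showed the part within about 2 mm of where I aimed it. The pale handle measured (36, −0.7) mm in the tray frame, against a target of (36, 0). I checked the other four only by comparing pixel positions or by eye. Each part met the tray floor at the expected height, with 5–15 N before release.

**Final state:** the gripper is open and about 240 mm up, touching nothing. In the last scene picture, the glue jar, screwdriver, cup and both purple rings look unmoved, judged by eye.

**What disagreed:**
- **First brass grasp:** it closed on nothing. The camera views put the finger tips about 25–30 mm short of the stated TCP, so I made every later grasp at TCP z between −17 and −21 mm, and all of them held.
- **Refused moves:** two early calls were refused because every row needs all six values.
- **Width readings:** the gripper read about 31.5 mm on the 34 mm parts and about 26.7 mm on the 28 mm handles.

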